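# Re-rack the stripped valve parts in reverse order for assembly

### The arm

A 6-joint arm with a two-finger parallel gripper is mounted at the origin on the work surface. World frame = base frame: x ahead of the robot, y to its left, z up, the work surface at z = 0. Lengths are in mm, angles in degrees, forces in N, time in s.
With the tool pointing down it reaches from about 300 to 850 mm from the base axis. Payload 4.2 kg.
Tool frame: the origin (TCP) lies on the centre line of the jaws, within the pads' length; the fingertips stand 14 mm ahead of it and the grasp point (between the pads) lies 5 mm behind it; x points along the fingers, y is the direction in which the jaws open and shut, and the axes are right-handed (so a half turn about x gives the same grasp; the last joint's range is limited). The gripper opens to 91 mm and grips with 3 to 60 N. Pads are 32 mm wide; open, the fingers measure 118 mm over their backs; the gripper's body (76 mm by 178 mm) begins 60 mm behind the grasp point.
Start: joints at [-71.963, 18.312, 89.639, -0, 72.044, -1.146], TCP at [188.938, -543.091, 197.776] pointing down, gripper open.
Joint ranges: [-177.97, 177.97], [-48.28, 115.42], [12.27, 149.76], [-77.06, 257.06], [2.81, 150.46], [-146.56, 146.56]. Speed limits (degrees/s): [147.25, 147.25, 180, 180, 180, 180].

### API

Orientations are given as [roll, pitch, yaw] about the fixed x, y, z axes, in that order (R = Rz(yaw) Ry(pitch) Rx(roll)).
In Python, from workcell import readout, optics, env gives the robot as it stands.
- The arm moves only by the shell command python3 -m creep 'ROWS' [OPENING] [FORCE]. ROWS is JSON, a list of rows, each an object with "translation": the shift along the world's x, y, z in cm, a list of three; "delta_rot": the turn, a rotation vector about the world's x, y, z in rad, a list of three. In form: [{"translation": [dx, dy, dz], "delta_rot": [rx, ry, rz]}, ...]. A call has 1 to 5 rows; each row shifts and turns the commanded pose from where the row before left it; what a row does not reach is not made up. A row lasts 1/12 s, in which the tool goes at most 41.7 mm and 7.16 degrees, less where a joint would pass 70% of its speed; a pose out of reach is approached as far as the arm can. A call with a gripper value outside its range is refused whole. OPENING is the gripper's target within -1 to 1 (fully open at 1, half-way at 0, shut at -1), set as the call begins (- or left out, the last holds). The fingers move at their own pace and stop on an object; FORCE is the grip in N (left out, the last holds). Time passes only in rows, so rows that do not move let the fingers close. It gives the time, the measured TCP pose, the force and the opening at its end, in the units of the state.
- readout.state(): the state, without advancing time (a new reading comes with each control period).
- optics.grab_frame(name): name is "scene" or "top" or "wrist"; returns (picture, depth): 480x640x3 uint8, red, green, blue; 480x640 float32, mm along the optical axis (not along the pixel's ray), 0 where there is no reading.
- optics.camera_params(name): a dict with "mtx" (3x3 intrinsics, pixels), "R" (3x3) and "t" (3): a world point X has camera coordinates R X + t. Camera axes: x right, y down, z forward; pixel columns grow to the right and rows downward; lengths in mm; the calibration is good to about 2 mm. A picture is of the moment at which its call begins: read the wrist's pose just before it. camera_params takes no time and is no camera call; for the wrist camera it gives the pose at the moment of the call.
- env.job_done(): hands the job in, once; it reports no verdict.
The state is a dict: "time_s": time; "qpos": joint angles; "qvel": joint speeds; "effort": joint torques, N m; "ee_pos": TCP position; "ee_rot": TCP orientation; "force": force on the tool from outside, world axes, zero at the start; "torque": the same for the moment, N m; "gripper_width": finger opening in mm.
Only numpy, scipy, OpenCV 4.12 (cv2) and the standard library are available. Lean on these libraries where they do the work, as an engineer would, in place of code of your own. Each camera call takes 0.05 s, during which the arm holds its last target.

### The job

The four steel valve parts stand on the grey rack in the order in which they came off the valve. Move them to the empty aluminium rack in the reverse order: the part that stands next to the ball-topped post of the grey rack goes into the bay farthest from the ball-topped post of the aluminium rack, and so on, until the one that was farthest from the grey rack's post is in the bay next to the other post. Each must end standing upright and flat on the floor of its own bay; do not tip any part over on the way.

Things in the scene. Friction and masses are not known exactly. Their poses are not given: they have to be found in the camera images.
- sleeve_center (a point): One of the four parts to move: a thick plain steel tube, outer diameter 44, open bore 28, height 58 (mm). About 0.25 kg. It stands upright. The point is the part's centre: on its axis, half-way up (29 mm above its underside); z is its upright axis. The part can be gripped at this height.
- hex_center (a point): One of the four parts to move: a steel hexagonal coupling, 40 across flats (46 across corners), height 56, with a dark round bore mark on top; two of its flats face along its own x, and as it stands at the start its x is parallel to the old rack's x (mm). About 0.30 kg. It stands upright. The point is the part's centre: on its axis, half-way up (28 mm above its underside); z is its upright axis. The part can be gripped at this height.
- plug_center (a point): One of the four parts to move: a round steel stepped plug: a flange 44 in diameter and 14 high at the foot, above it a plain stem 26 in diameter, total height 66 (mm). About 0.25 kg. It stands upright. The point is the part's centre: on its axis, half-way up (33 mm above its underside); z is its upright axis. The part can be gripped at this height.
- block_center (a point): One of the four parts to move: a square steel block 38 x 38 and 50 high with a stub 20 in diameter and 12 high on its top, total height 62; its sides are parallel to its own x and y, which at the start are parallel to the old rack's x and y (mm). About 0.35 kg. It stands upright. The point is the part's centre: on its axis, half-way up (31 mm above its underside); z is its upright axis. The part can be gripped at this height.
- pad_sleeve: The flat round black rubber pad, 58 in diameter and 4 thick (mm), on which the sleeve stands at the start; fixed on the old rack, one of four alike. The origin is the centre of its underside, 12 mm above the table; its top is 16 mm above the table.
- pad_hex: The flat round black rubber pad, 58 in diameter and 4 thick (mm), on which the hex stands at the start; fixed on the old rack, one of four alike. The origin is the centre of its underside, 12 mm above the table; its top is 16 mm above the table.
- pad_plug: The flat round black rubber pad, 58 in diameter and 4 thick (mm), on which the plug stands at the start; fixed on the old rack, one of four alike. The origin is the centre of its underside, 12 mm above the table; its top is 16 mm above the table.
- pad_block: The flat round black rubber pad, 58 in diameter and 4 thick (mm), on which the block stands at the start; fixed on the old rack, one of four alike. The origin is the centre of its underside, 12 mm above the table; its top is 16 mm above the table.
- old_rack: The rack the parts start on, left or right of the robot: fixed grey plastic bar, 76 wide, 325 long, 12 high (mm). Origin on the table under mid-row; x across, y along the row towards the post (pin with black ball dia. 22, at y +163, top 54 above table). Its pads are at y +105 (next to the post), +35, -35, -105; which part stands on which place varies.
- new_rack: The empty rack to fill: fixed aluminium bar, 76 wide, 325 long, 12 high (mm). Origin on the table under mid-row; x across, y along the row towards the post (pin with black ball dia. 22, at y +163, top 54 above table). Four square bays, 62 x 62 inside, floor 12 and dark lips 17 above the table, centred at y +105 (next to the post), +35, -35, -105.
Things that resemble listed ones, but are neither listed nor needed, are in the scene too. What is shaped like the part that bears block_center but pink is not meant.

How it is judged (in metres and radians):
At the end, for the whole second after the job is handed in: All four parts stand upright (within 0.08 rad), released and at rest on the bay floors of the aluminium rack (height within 4 mm), within 15 mm of their bay centres along and across the row, in reversed order: a part that began at y on the grey rack is at -y on the aluminium one (((y of pad_sleeve in the frame of old_rack between 0.085 and 0.125 m and y of sleeve_center in the frame of new_rack between -0.12 and -0.09 m) or (y of pad_sleeve in the frame of old_rack between 0.015 and 0.055 m and y of sleeve_center in the frame of new_rack between -0.05 and -0.02 m) or (y of pad_sleeve in the frame of old_rack between -0.055 and -0.015 m and y of sleeve_center in the frame of new_rack between 0.02 and 0.05 m) or (y of pad_sleeve in the frame of old_rack between -0.125 and -0.085 m and y of sleeve_center in the frame of new_rack between 0.09 and 0.12 m)) and x of sleeve_center in the frame of new_rack between -0.015 and 0.015 m and height (world z) of sleeve_center between 0.037 and 0.045 m and angle between each of sleeve_center, hex_center, plug_center, block_center's own z axis and vertical below 0.08 rad and linear speed of each of sleeve, hex, plug, block below 0.02 m/s and ((y of pad_hex in the frame of old_rack between 0.085 and 0.125 m and y of hex_center in the frame of new_rack between -0.12 and -0.09 m) or (y of pad_hex in the frame of old_rack between 0.015 and 0.055 m and y of hex_center in the frame of new_rack between -0.05 and -0.02 m) or (y of pad_hex in the frame of old_rack between -0.055 and -0.015 m and y of hex_center in the frame of new_rack between 0.02 and 0.05 m) or (y of pad_hex in the frame of old_rack between -0.125 and -0.085 m and y of hex_center in the frame of new_rack between 0.09 and 0.12 m)) and x of hex_center in the frame of new_rack between -0.015 and 0.015 m and height (world z) of hex_center between 0.036 and 0.044 m and ((y of pad_plug in the frame of old_rack between 0.085 and 0.125 m and y of plug_center in the frame of new_rack between -0.12 and -0.09 m) or (y of pad_plug in the frame of old_rack between 0.015 and 0.055 m and y of plug_center in the frame of new_rack between -0.05 and -0.02 m) or (y of pad_plug in the frame of old_rack between -0.055 and -0.015 m and y of plug_center in the frame of new_rack between 0.02 and 0.05 m) or (y of pad_plug in the frame of old_rack between -0.125 and -0.085 m and y of plug_center in the frame of new_rack between 0.09 and 0.12 m)) and x of plug_center in the frame of new_rack between -0.015 and 0.015 m and height (world z) of plug_center between 0.041 and 0.049 m and ((y of pad_block in the frame of old_rack between 0.085 and 0.125 m and y of block_center in the frame of new_rack between -0.12 and -0.09 m) or (y of pad_block in the frame of old_rack between 0.015 and 0.055 m and y of block_center in the frame of new_rack between -0.05 and -0.02 m) or (y of pad_block in the frame of old_rack between -0.055 and -0.015 m and y of block_center in the frame of new_rack between 0.02 and 0.05 m) or (y of pad_block in the frame of old_rack between -0.125 and -0.085 m and y of block_center in the frame of new_rack between 0.09 and 0.12 m)) and x of block_center in the frame of new_rack between -0.015 and 0.015 m and height (world z) of block_center between 0.039 and 0.047 m); the robot touches nothing.
It fails at once if the sleeve is tipped over (angle between sleeve_center's own z axis and vertical above 1 rad).
It fails at once if the hex is tipped over (angle between hex_center's own z axis and vertical above 1 rad).
It fails at once if the plug is tipped over (angle between plug_center's own z axis and vertical above 1 rad).
It fails at once if the block is tipped over (angle between block_center's own z axis and vertical above 1 rad).
It also fails if it takes over 120 s, if anything falls off the work surface, if the arm or the gripper's body presses on something with over 40 N, if the wrist force passes 120 N, or if a joint passes its speed limit or range.

## Working session

There is one attempt and no reset: what is moved stays moved. The work goes in short steps, Python scripts to look and compute and a shell command to move; the robot and the scene stay as the last step left them, time stands still between calls to the robot, and variables do not carry over. Pictures are saved under pics/ and viewed, and the job is handed in when it is done.

```bash
mkdir -p pics
python3 - <<'E'
from workcell import readout, optics, env
import cv2,numpy as np
print(readout.state())
for n in ("scene","top"):
    p,d=optics.grab_frame(n); cv2.imwrite(f"pics/{n}0.png",p[:,:,::-1]); np.savez(f"{n}0.npz",p=p,d=d)
    c=optics.camera_params(n); print(n,c)
E
```

```text
{'time_s': 0.0, 'qpos': array([-7.19626956e+01,  1.83514185e+01,  8.97052741e+01, -5.17748433e-04,
        7.20435728e+01, -1.14451894e+00]), 'qvel': array([ 0.0680629 ,  0.03687706, -0.10856174,  0.06152985,  0.01996199,
        0.049327  ]), 'effort': array([-3.09827839e-03, -4.12471676e+01, -2.31978303e+01,  7.25583080e-02,
        4.56156337e-02, -1.40120565e-04]), 'ee_pos': array([ 188.77491024, -542.57429463,  196.93020406]), 'ee_rot': array([-90.86322952,  89.89973336, 108.3187539 ]), 'force': array([-0.27053823, -1.14469816,  0.81007091]), 'torque': array([-0.02473621,  0.08644731,  0.03148771]), 'gripper_width': 91.45753663468756}
scene {'mtx': array([[433.47523531,   0.        , 325.49337428],
       [  0.        , 433.47523531, 239.16393048],
       [  0.        ,   0.        ,   1.        ]]), 'R': array([[ 0.8936087 ,  0.44848526,  0.0180126 ],
       [ 0.29916559, -0.56521164, -0.7687885 ],
       [-0.33460938,  0.69238484, -0.6392494 ]]), 't': array([-427.19291444,  -90.37567339, 1127.69648025])}
top {'mtx': array([[610.41375477,   0.        , 318.27230687],
       [  0.        , 610.41375477, 233.83769765],
       [  0.        ,   0.        ,   1.        ]]), 'R': array([[-0.01424592, -0.99989276,  0.00339582],
       [-0.99125269,  0.01367701, -0.13126704],
       [ 0.13120651, -0.00523614, -0.99134123]]), 't': array([   5.3896165 ,  460.189477  , 1085.92630981])}
```

View pics/top0.png

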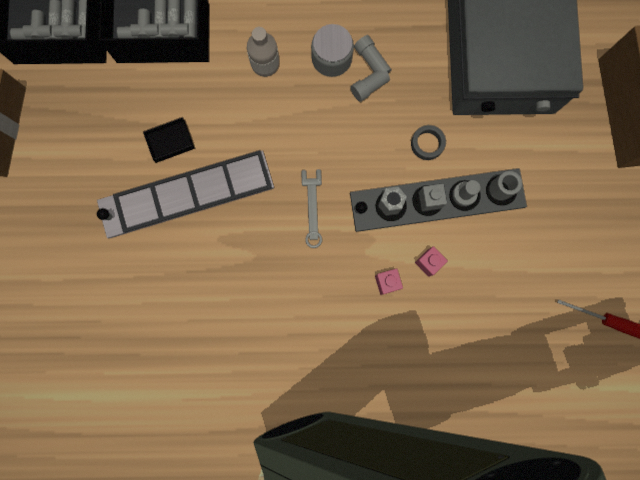

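View pics/scene0.png

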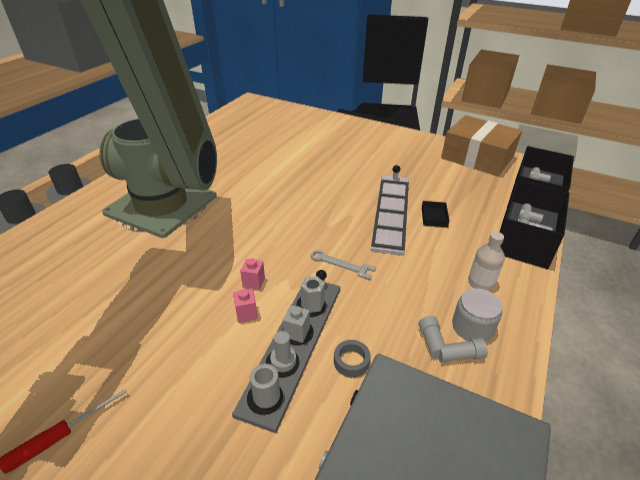

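Top view: the grey rack's post is at (361,207), and from it outward stand the hex (392,202), block (432,197), plug (465,192) and sleeve (505,186). The aluminium rack's post is at (103,214), with bays at (138,207), (174,197), (210,186) and (247,174). The pink blocks at (389,281) and (432,261) are decoys; the grey block at (432,197) on the rack is the one meant.

Next I'll fit poses from depth.

```bash
cat > h.py <<'E'
import numpy as np,cv2
from workcell import readout,optics
def cloud(d,c):
    K=c['mtx'];v,u=np.mgrid[0:d.shape[0],0:d.shape[1]]
    pc=np.stack([(u-K[0,2])/K[0,0]*d,(v-K[1,2])/K[1,1]*d,d],-1)
    return (pc-c['t'])@c['R']   # R^T (pc-t)
def pix2plane(u,v,z,c):
    K=c['mtx'];r=np.array([(u-K[0,2])/K[0,0],(v-K[1,2])/K[1,1],1])@c['R'];o=-c['t']@c['R']
    return o+r*(z-o[2])/r[2]
def proj(X,c):
    p=c['R']@np.asarray(X,float)+c['t'];p=c['mtx']@p;return p[:2]/p[2]
E
python3 - <<'E'
from h import *
f=np.load('top0.npz');c=optics.camera_params('top');W=cloud(f['d'],c)
print('table z',np.median(W[300:350,100:300,2]))
for name,(u0,u1,v0,v1),post in (('new',(92,280,145,242),(103,214)),('old',(345,530,165,235),(361,207))):
    roi=np.zeros((480,640),bool);roi[v0:v1,u0:u1]=1
    m=roi&(W[...,2]>7)&(W[...,2]<22)
    if name=='new':
        n,l,s,_=cv2.connectedComponentsWithStats(m.astype(np.uint8)); k=1+np.argmax(s[1:,4]); m=l==k
    P=W[m][:,:2].astype(np.float32)
    r=cv2.minAreaRect(P);print(name,r, m.sum())
    B=cv2.boxPoints(r)
    e=[B[1]-B[0],B[2]-B[1]];y=max(e,key=np.linalg.norm);y/=np.linalg.norm(y)
    pp=pix2plane(*post,43,c)[:2];ctr=np.array(r[0])
    if (pp-ctr)@y<0:y=-y
    x=np.array([y[1],-y[0]])
    print(' post local',(pp-ctr)@x,(pp-ctr)@y,'yaw of y',np.degrees(np.arctan2(y[1],y[0])))
    for a in (105,35,-35,-105):
        q=ctr+a*y; print('  ',a,q.round(1),end='')
        if name=='old':
            M=roi&(W[...,2]>58); Q=W[M]; d=np.hypot(*(Q[:,:2]-q).T)<32; t=Q[d]
            zt=np.percentile(t[:,2],98);tt=t[t[:,2]>zt-5]
            print(' top z',zt,'top ctr',cv2.minEnclosingCircle(tt[:,:2].astype(np.float32)))
        else: print(proj([*q,12],c).round())
E
```

```text
table z -0.33072184486778505
new ((543.7649536132812, 247.0644073486328), (78.32427978515625, 324.5887145996094), 16.438880920410156) 6889
 post local -1.6591169209127532 148.28192012588553 yaw of y 106.43887
   105 [514.1 347.8][131. 209.]
   35 [533.9 280.6][167. 198.]
   -35 [553.7 213.5][203. 187.]
   -105 [573.5 146.4][239. 177.]
old ((521.7553100585938, -227.85658264160156), (95.92056274414062, 328.0296325683594), 5.399835109710693) 4451
 post local -1.0155406595188734 149.21151014137843 yaw of y 95.39983
   105 [ 511.9 -123.3] top z 76.20323688277347 top ctr ((516.654296875, -134.88632202148438), 22.361467361450195)
   35 [ 518.5 -193. ] top z 80.85383272375127 top ctr ((523.5390014648438, -209.35142517089844), 9.958281517028809)
   -35 [ 525.  -262.7] top z 85.73896994840386 top ctr ((533.3951416015625, -273.4389343261719), 13.247782707214355)
   -105 [ 531.6 -332.4] top z 78.06068831598408 top ctr ((541.9888305664062, -341.10455322265625), 21.40456199645996)
```

Run:
```python
from h import *
f=np.load('top0.npz');c=optics.camera_params('top');W=cloud(f['d'],c)
p=f['p']
# bays: bright squares on bar
g=cv2.cvtColor(p,cv2.COLOR_RGB2GRAY);hsv=cv2.cvtColor(p,cv2.COLOR_RGB2HSV)
m=((g>110)&(hsv[...,1]<60)).astype(np.uint8);roi=np.zeros_like(m);roi[145:242,92:280]=1;m*=roi
n,l,s,ce=cv2.connectedComponentsWithStats(m,connectivity=4)
C=[]
for k in range(1,n):
    if s[k,4]>300:
        pts=np.argwhere(l==k)[:,::-1]; X=np.array([pix2plane(u,v,12,c)[:2] for u,v in pts],np.float32)
        r=cv2.minAreaRect(X);print(s[k],ce[k].round(),np.round(r[0],1),np.round(r[1],1),round(r[2],1))
# post balls
for u,v in((103,214),(361,207)):
    mm=(g<40);sub=np.zeros_like(mm);sub[v-9:v+10,u-9:u+10]=1;q=np.argwhere(mm&sub);ct=q.mean(0)[::-1];print('ball',ct,len(q),pix2plane(*ct,43,c).round(1), W[v-3:v+4,u-3:u+4,2].max())
cv2.imwrite('pics/crop_old.png',cv2.resize(p[150:245,335:540,::-1],None,fx=3.8,fy=3.8,interpolation=cv2.INTER_CUBIC))
cv2.imwrite('pics/crop_new.png',cv2.resize(p[140:245,85:290,::-1],None,fx=3.8,fy=3.8,interpolation=cv2.INTER_CUBIC))
# part tops by height map
for nm,(u,v),zlo in(('hex',(392,202),69),('block',(432,197),60),('plug',(465,192),79),('sleeve',(505,186),71)):
    S=np.zeros((480,640),bool);S[v-22:v+22,u-22:u+22]=1
    Q=W[S&(W[...,2]>zlo-1)&(W[...,2]<zlo+8)]
    print(nm,len(Q),cv2.minEnclosingCircle(Q[:,:2].astype(np.float32)),cv2.minAreaRect(Q[:,:2].astype(np.float32)),Q[:,2].mean())
```

```text
[ 227  156   40   38 1021] [246. 174.] [577.5 132.9] [60.4 61.1] 16.4
[ 191  166   40   39 1013] [210. 185.] [557.6 200. ] [60.3 60.4] 16.3
[ 155  177   40   39 1021] [174. 196.] [537.7 267.4] [60.5 60.3] 16.3
[ 119  188   39   39 1026] [138. 207.] [517.8 334.6] [60.5 60. ] 16.4
[ 97 195  26  43 503] [110. 217.] [501.5 387.8] [74.6 30.8] 16.3
ball [102.60377358 213.76415094] 106 [500.7 389.5  43. ] 1136.9129297811564
ball [360.66666667 207.12037037] 108 [506.5 -78.8  43. ] 59.410822220981316
hex 432 ((517.4949340820312, -135.55880737304688), 22.943952560424805) ((517.181396484375, -135.601318359375), (44.680519104003906, 40.124935150146484), 36.394046783447266) 72.30837089776755
block 292 ((524.0455322265625, -209.26698303222656), 25.892086029052734) ((523.6986083984375, -209.7781219482422), (38.48551559448242, 38.60702133178711), 7.392879486083984) 65.189429337528
plug 164 ((533.3181762695312, -273.6307678222656), 13.318096160888672) ((532.8256225585938, -273.80438232421875), (24.639179229736328, 24.812271118164062), 27.381467819213867) 82.26960555675736
sleeve 275 ((542.0045166015625, -343.0824890136719), 22.405241012573242) ((542.2018432617188, -342.161376953125), (42.45880126953125, 42.378597259521484), 87.53659057617188) 74.06722001321197
```

View pics/crop_old.png

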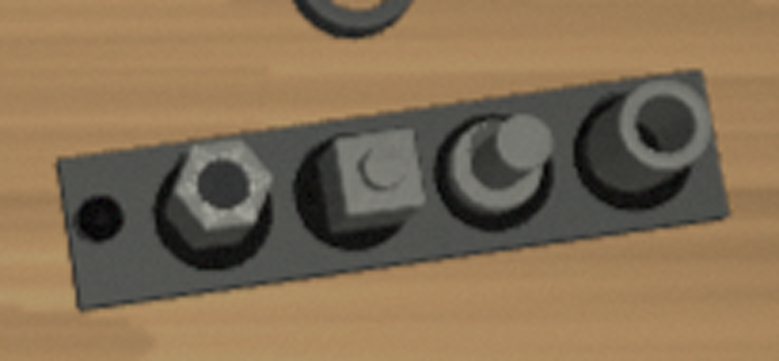

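View pics/crop_new.png

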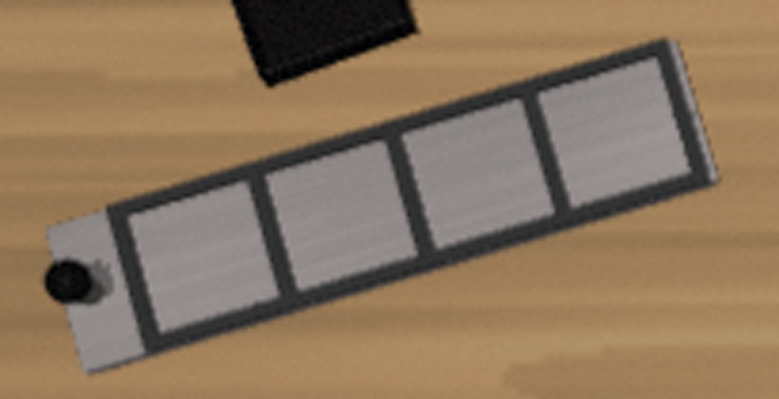

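The four parts are distinct in the crop, hex, block, plug and sleeve going out from the post, so the destinations are hex → -105, block → -35, plug → +35 and sleeve → +105. Next I'll work out the required tool rotation.

```bash
cat > st.py <<'E'
from h import *
from scipy.spatial.transform import Rotation as Ro
def info():
    s=readout.state();R=Ro.from_euler('xyz',s['ee_rot'],degrees=True);M=R.as_matrix()
    y=M[:,1];print('t',round(s['time_s'],2),'tcp',s['ee_pos'].round(1),'appr',M[:,0].round(3),'jaw yaw',round(np.degrees(np.arctan2(y[1],y[0])),2),'F',s['force'].round(1),'w',round(s['gripper_width'],1),'j6',s['qpos'].round(0))
    return s,R
def turn(jawyaw):
    s,R=info();a=np.radians(jawyaw)
    best=None
    for k in(0,np.pi):
        y=np.array([np.cos(a+k),np.sin(a+k),0]);x=np.array([0,0,-1.]);T=np.stack([x,y,np.cross(x,y)],1)
        rv=(Ro.from_matrix(T)*R.inv()).as_rotvec();print('rotvec',rv.round(4))
E
python3 - <<'E'
from st import *
turn(6.8)
E
```

```text
t 0.1 tcp [ 188.8 -542.6  197. ] appr [-0.001  0.002 -1.   ] jaw yaw -70.82 F [-0.   0.2 -0.5] w 90.9 j6 [-72.  18.  90.  -0.  72.  -1.]
rotvec [-9.0000e-04 -1.5000e-03  1.3547e+00]
rotvec [-1.6000e-03  1.0000e-03 -1.7869e+00]
```

```bash
python3 -m creep '[{"translation":[2.8,2.5,0.5],"delta_rot":[0,0,0.11]},{"translation":[2.8,2.5,0.5],"delta_rot":[0,0,0.11]},{"translation":[2.8,2.5,0.5],"delta_rot":[0,0,0.11]},{"translation":[2.8,2.5,0.5],"delta_rot":[0,0,0.11]},{"translation":[2.8,2.5,0.5],"delta_rot":[0,0,0.11]}]' 1 30
python3 -m creep '[{"translation":[2.8,2.5,0.5],"delta_rot":[0,0,0.11]},{"translation":[2.8,2.5,0.5],"delta_rot":[0,0,0.11]},{"translation":[2.8,2.5,0.5],"delta_rot":[0,0,0.11]},{"translation":[2.8,2.5,0.5],"delta_rot":[0,0,0.11]},{"translation":[2.8,2.5,0.5],"delta_rot":[0,0,0.11]}]'
python3 -m creep '[{"translation":[2.8,2.5,0.5],"delta_rot":[0,0,0.11]},{"translation":[2.8,2.5,0.5],"delta_rot":[0,0,0.11]},{"translation":[0,0,0],"delta_rot":[0,0,0]},{"translation":[0,0,0],"delta_rot":[0,0,0]}]'
python3 - <<'E'
from st import *
turn(6.8)
c=optics.camera_params('wrist');p,d=optics.grab_frame('wrist');cv2.imwrite('pics/w1.png',p[:,:,::-1]);np.savez('w1.npz',p=p,d=d,**c)
E
```

```text
time_s: 0.52
ee_pos: [329.7, -416.6, 222.6]
ee_rot: [-110.5, 90.0, 120.4]
force: [-0.4, -0.5, 0.4]
gripper_width: 91.3
time_s: 0.93
ee_pos: [469.8, -291.5, 247.7]
ee_rot: [-108.6, 90.0, 153.9]
force: [0.5, -1.2, 0.6]
gripper_width: 91.0
time_s: 1.27
ee_pos: [525.9, -241.7, 257.2]
ee_rot: [-105.4, 89.9, 169.6]
force: [-0.4, 0.9, -0.1]
gripper_width: 91.3
t 1.27 tcp [ 525.9 -241.7  257.2] appr [-0.001  0.    -1.   ] jaw yaw 4.97 F [-0.4  0.9 -0.1] w 91.3 j6 [-26.  17.  83.  -0.  80. -31.]
rotvec [-0.0001 -0.0009  0.0319]
rotvec [-1.4000e-03  2.0000e-04 -3.1097e+00]
```

View pics/w1.png

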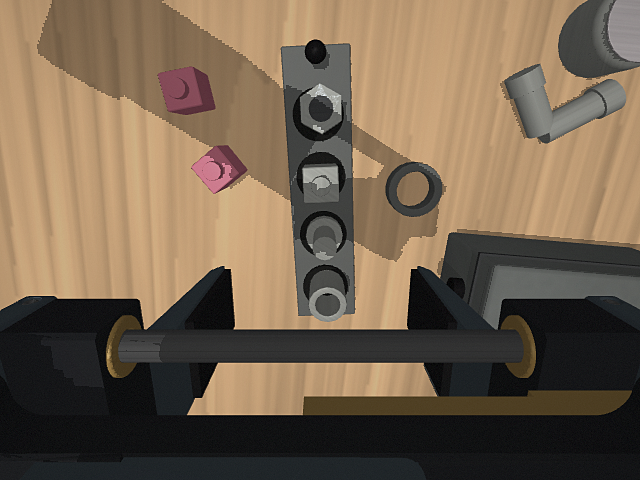

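The wrist picture shows the post (316,51), hex (321,107), block (321,182), plug (323,235) and sleeve (327,300) in one row. I'll measure their tops with this view too.

```bash
cat > tops.py <<'E'
from st import *
def tops(W,pred):
    for nm,(x,y) in pred.items():
        zlo={'hex':72,'block':66,'plug':82,'sleeve':74}[nm]
        near=np.hypot(W[...,0]-x,W[...,1]-y)<34
        Q=W[near&(abs(W[...,2]-zlo)<5)]
        if len(Q)<20: print(nm,'few',len(Q));continue
        X=Q[:,:2].astype(np.float32)
        print(nm,len(Q),'z',Q[:,2].mean().round(1),'circ',np.round(cv2.minEnclosingCircle(X)[0],1),round(cv2.minEnclosingCircle(X)[1],1),'rect',cv2.minAreaRect(X))
E
python3 - <<'E'
from tops import *
f=np.load('w1.npz');W=cloud(f['d'],f)
print('table',np.median(W[60:160,80:150,2]))
tops(W,dict(hex=(517,-135),block=(524,-209),plug=(533,-273),sleeve=(542,-342)))
print('post',pix2plane(316,51,43,f))
# pads dark: rack edges at z12
m=(abs(W[...,2]-12)<3.5)&(W[...,1]>-370)&(W[...,1]<-50)&(abs(W[...,0]-525)<80)
print(cv2.minAreaRect(W[m][:,:2].astype(np.float32)))
E
```

```text
table -0.10153103783483788
hex 1549 z 71.9 circ [ 515.3 -134.2] 22.7 rect ((515.37109375, -134.1106719970703), (39.991580963134766, 44.95537567138672), 8.48788070678711)
block 1003 z 65.6 circ [ 521.8 -208.1] 25.7 rect ((521.47705078125, -208.09078979492188), (37.827762603759766, 37.97025680541992), 5.7078022956848145)
plug 464 z 81.6 circ [ 531.5 -272.4] 13.1 rect ((531.7455444335938, -272.16961669921875), (24.459190368652344, 25.23819923400879), 4.630878925323486)
sleeve 689 z 73.2 circ [ 541.3 -340.6] 21.9 rect ((541.4925537109375, -340.68878173828125), (42.2064323425293, 43.433509826660156), 4.780251502990723)
post [505.82211456 -77.58912354  43.        ]
((545.8242797851562, -216.14483642578125), (121.51953125, 312.8799743652344), 7.420324325561523)
```

```bash
python3 -m creep '[{"translation":[-0.24,2.7,-2.9],"delta_rot":[0,0,0.016]},{"translation":[-0.24,2.7,-2.9],"delta_rot":[0,0,0.016]},{"translation":[-0.24,2.7,-2.9],"delta_rot":[0,0,0]},{"translation":[-0.24,2.7,-2.9],"delta_rot":[0,0,0]},{"translation":[0,0,0],"delta_rot":[0,0,0]}]'
python3 -m creep '[{"translation":[0,0,0],"delta_rot":[0,0,0]},{"translation":[0,0,0],"delta_rot":[0,0,0]}]'
python3 - <<'E'
from st import *
turn(6.8)
E
```

```text
time_s: 1.73
ee_pos: [508.6, -131.3, 135.9]
ee_rot: [-118.2, 89.1, 158.5]
force: [-1.9, 0.6, -0.5]
gripper_width: 91.6
time_s: 1.9
ee_pos: [515.5, -136.5, 142.5]
ee_rot: [44.4, 89.9, -39.0]
force: [0.3, 0.6, 1.0]
gripper_width: 90.9
t 1.9 tcp [ 515.5 -136.5  142.5] appr [ 0.001 -0.001 -1.   ] jaw yaw 6.56 F [0.3 0.6 1. ] w 90.9 j6 [-16.  17. 100.  -0.  63. -23.]
rotvec [0.001  0.0013 0.0042]
rotvec [ 2.0000e-03 -1.6000e-03 -3.1374e+00]
```

```bash
python3 -m creep '[{"translation":[0.08,0.17,-2],"delta_rot":[0,0,0.004]},{"translation":[0,0,-2.5],"delta_rot":[0,0,0]},{"translation":[0,0,-2.5],"delta_rot":[0,0,0]},{"translation":[0,0,-1.8],"delta_rot":[0,0,0]},{"translation":[0,0,-1],"delta_rot":[0,0,0]}]'
python3 -m creep '[{"translation":[0,0,-0.5],"delta_rot":[0,0,0]},{"translation":[0,0,0],"delta_rot":[0,0,0]},{"translation":[0,0,0],"delta_rot":[0,0,0]}]'
python3 - <<'E'
from st import *
info()
c=optics.camera_params('wrist');p,d=optics.grab_frame('wrist');cv2.imwrite('pics/w2.png',p[:,:,::-1])
E
```

```text
time_s: 2.32
ee_pos: [516.1, -135.1, 43.1]
ee_rot: [-1.6, 90.0, -84.9]
force: [0.5, 0.0, 0.2]
gripper_width: 90.9
time_s: 2.57
ee_pos: [517.2, -134.3, 39.9]
ee_rot: [66.6, 89.9, -16.5]
force: [0.3, 0.7, -1.1]
gripper_width: 90.8
t 2.57 tcp [ 517.2 -134.3   39.9] appr [ 0.002 -0.001 -1.   ] jaw yaw 6.83 F [ 0.3  0.7 -1.1] w 90.8 j6 [-16.  23. 108.  -0.  49. -23.]
```

View pics/w2.png

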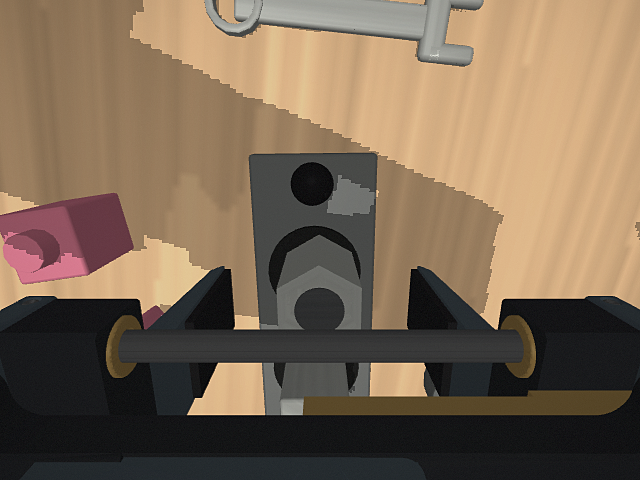

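The hex at (319,309) is centred between the fingers and both fingers are clear, so I'll close.

```bash
python3 -m creep '[{"translation":[0,0,0],"delta_rot":[0,0,0]},{"translation":[0,0,0],"delta_rot":[0,0,0]},{"translation":[0,0,0],"delta_rot":[0,0,0]},{"translation":[0,0,0],"delta_rot":[0,0,0]},{"translation":[0,0,0],"delta_rot":[0,0,0]}]' -1 30
python3 -m creep '[{"translation":[0,0,0],"delta_rot":[0,0,0]},{"translation":[0,0,0],"delta_rot":[0,0,0]},{"translation":[0,0,0],"delta_rot":[0,0,0]},{"translation":[0,0,0],"delta_rot":[0,0,0]},{"translation":[0,0,0],"delta_rot":[0,0,0]}]'
```

```text
time_s: 3.03
ee_pos: [516.2, -133.3, 39.0]
ee_rot: [68.2, 90.0, -14.9]
force: [-0.2, -0.6, -0.7]
gripper_width: 60.6
time_s: 3.45
ee_pos: [516.2, -133.4, 38.8]
ee_rot: [102.8, 90.0, 19.7]
force: [-0.1, -0.4, -0.6]
gripper_width: 39.6
```

```bash
python3 -m creep '[{"translation":[0,0,1],"delta_rot":[0,0,0]},{"translation":[0,0,2],"delta_rot":[0,0,0]},{"translation":[0,0,3],"delta_rot":[0,0,0]},{"translation":[0,0,3],"delta_rot":[0,0,0]},{"translation":[0,0,2],"delta_rot":[0,0,0]}]'
python3 -m creep '[{"translation":[0.34,1.5,0],"delta_rot":[0,0,0]},{"translation":[0.57,2.5,0],"delta_rot":[0,0,0.028]},{"translation":[0.68,3,0],"delta_rot":[0,0,0.028]},{"translation":[0.68,3,0],"delta_rot":[0,0,0.028]},{"translation":[0.68,3,0],"delta_rot":[0,0,0.028]}]'
python3 -m creep '[{"translation":[0.68,3,0],"delta_rot":[0,0,0.028]},{"translation":[0.68,3,0],"delta_rot":[0,0,0.028]},{"translation":[0.68,3,0],"delta_rot":[0,0,0]},{"translation":[0.57,2.5,0],"delta_rot":[0,0,0]},{"translation":[0.34,1.5,0],"delta_rot":[0,0,0]}]'
python3 -m creep '[{"translation":[0.14,0.7,0],"delta_rot":[0,0,0]},{"translation":[0,0,0],"delta_rot":[0,0,0]},{"translation":[0,0,0],"delta_rot":[0,0,0]},{"translation":[0,0,0],"delta_rot":[0,0,0]}]'
python3 - <<'E'
from st import *
turn(16.4)
c=optics.camera_params('wrist');p,d=optics.grab_frame('wrist');cv2.imwrite('pics/w3.png',p[:,:,::-1]);np.savez('w3.npz',p=p,d=d,**c)
E
```

```text
time_s: 3.87
ee_pos: [516.6, -133.6, 151.6]
ee_rot: [67.6, 89.9, -15.5]
force: [0.9, 0.6, -3.6]
gripper_width: 39.8
time_s: 4.28
ee_pos: [545.1, -2.3, 148.9]
ee_rot: [-104.2, 89.9, 179.1]
force: [1.7, -0.5, -3.2]
gripper_width: 39.6
time_s: 4.7
ee_pos: [575.0, 129.3, 148.7]
ee_rot: [-159.6, 89.9, 127.0]
force: [-0.0, -0.1, -3.0]
gripper_width: 40.0
time_s: 5.03
ee_pos: [576.1, 132.1, 148.7]
ee_rot: [-54.8, 89.9, -128.4]
force: [0.1, -0.5, -4.4]
gripper_width: 40.0
t 5.03 tcp [576.1 132.1 148.7] appr [-0.001 -0.001 -1.   ] jaw yaw 16.44 F [ 0.1 -0.5 -4.4] w 40.0 j6 [12. 22. 92. -0. 67. -5.]
rotvec [ 0.0009 -0.0007 -0.0007]
rotvec [1.2000e-03 1.5000e-03 3.1409e+00]
```

View pics/w3.png

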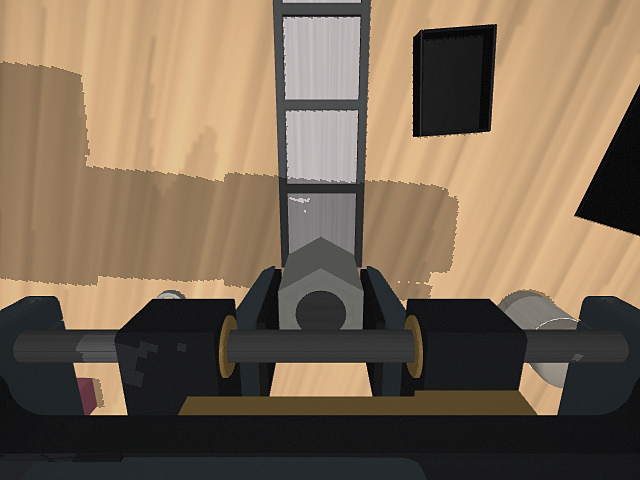

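Run:
```python
from h import *
f=np.load('w3.npz');p=f['p']
g=cv2.cvtColor(p,cv2.COLOR_RGB2GRAY)
for (u,v) in((320,60),(325,145)):
    # edges of lip vs floor around seed: flood
    q=p.copy();m=np.zeros((482,642),np.uint8);cv2.floodFill(cv2.GaussianBlur(p,(3,3),0),m,(u,v),255,(14,)*3,(14,)*3,cv2.FLOODFILL_MASK_ONLY|cv2.FLOODFILL_FIXED_RANGE*0)
    pts=np.argwhere(m[1:-1,1:-1]>0)[:,::-1];X=np.array([pix2plane(a,b,12,f)[:2] for a,b in pts],np.float32);print(len(pts),cv2.minAreaRect(X))
W=cloud(f['d'],f);S=np.zeros((480,640),bool);S[235:330,270:370]=1
z=W[S][:,2];Q=W[S&(abs(W[...,2]-182)<4)];print(len(Q),Q.mean(0),cv2.minAreaRect(Q[:,:2].astype(np.float32)))
```

```text
272982 ((589.0791015625, 76.09976196289062), (743.8678588867188, 485.49725341796875), 16.58417320251465)
4781 ((555.547119140625, 202.2834014892578), (61.09846496582031, 58.987483978271484), 16.457536697387695)
4605 [573.55006492 137.68351184 181.85345586] ((572.8634033203125, 138.86672973632812), (46.199188232421875, 31.517169952392578), 16.03592872619629)
```

```bash
python3 -m creep '[{"translation":[0,0.25,-1.5],"delta_rot":[0,0,0]},{"translation":[0,0,-2.5],"delta_rot":[0,0,0]},{"translation":[0,0,-2.5],"delta_rot":[0,0,0]},{"translation":[0,0,-2],"delta_rot":[0,0,0]},{"translation":[0,0,-1],"delta_rot":[0,0,0]}]'
python3 -m creep '[{"translation":[0,0,-0.6],"delta_rot":[0,0,0]},{"translation":[0,0,-0.6],"delta_rot":[0,0,0]},{"translation":[0,0,-0.2],"delta_rot":[0,0,0]},{"translation":[0,0,0],"delta_rot":[0,0,0]},{"translation":[0,0,0],"delta_rot":[0,0,0]}]'
python3 -m creep '[{"translation":[0,0,-0.3],"delta_rot":[0,0,0]},{"translation":[0,0,0],"delta_rot":[0,0,0]},{"translation":[0,0,0],"delta_rot":[0,0,0]}]'
```

```text
time_s: 5.5
ee_pos: [574.6, 134.4, 51.3]
ee_rot: [-90.7, 89.7, -164.3]
force: [-0.8, 0.2, -3.5]
gripper_width: 40.0
time_s: 5.92
ee_pos: [577.3, 136.2, 40.7]
ee_rot: [85.0, 89.9, 11.5]
force: [0.3, -0.1, -3.8]
gripper_width: 39.7
time_s: 6.17
ee_pos: [576.6, 136.2, 37.0]
ee_rot: [89.5, 90.0, 16.0]
force: [0.2, 0.6, -3.5]
gripper_width: 39.8
```

```bash
python3 -m creep '[{"translation":[0,0,-0.1],"delta_rot":[0,0,0]},{"translation":[0,0,-0.1],"delta_rot":[0,0,0]},{"translation":[0,0,0],"delta_rot":[0,0,0]},{"translation":[0,0,0],"delta_rot":[0,0,0]}]'
```

```text
time_s: 6.5
ee_pos: [576.6, 136.1, 34.8]
ee_rot: [87.7, 90.0, 14.2]
force: [0.2, 0.4, -3.2]
gripper_width: 40.3
```

```bash
python3 -m creep '[{"translation":[0,0,-0.08],"delta_rot":[0,0,0]},{"translation":[0,0,0],"delta_rot":[0,0,0]},{"translation":[0,0,0],"delta_rot":[0,0,0]}]'
```

```text
time_s: 6.75
ee_pos: [576.6, 136.2, 34.7]
ee_rot: [87.2, 90.0, 13.7]
force: [-1.3, 0.0, 3.8]
gripper_width: 40.1
```

Contact: the force went from -3 to +4 N. I'll release, wait, and lift.

```bash
python3 -m creep '[{"translation":[0,0,0],"delta_rot":[0,0,0]},{"translation":[0,0,0],"delta_rot":[0,0,0]},{"translation":[0,0,0],"delta_rot":[0,0,0]},{"translation":[0,0,0],"delta_rot":[0,0,0]},{"translation":[0,0,0],"delta_rot":[0,0,0]}]' 1
python3 -m creep '[{"translation":[0,0,0],"delta_rot":[0,0,0]},{"translation":[0,0,0],"delta_rot":[0,0,0]},{"translation":[0,0,0],"delta_rot":[0,0,0]},{"translation":[0,0,1],"delta_rot":[0,0,0]},{"translation":[0,0,2],"delta_rot":[0,0,0]}]'
python3 -m creep '[{"translation":[0,0,3],"delta_rot":[0,0,0]},{"translation":[0,0,3],"delta_rot":[0,0,0]},{"translation":[0,0,2],"delta_rot":[0,0,0]},{"translation":[0,0,0],"delta_rot":[0,0,0]},{"translation":[0,0,0],"delta_rot":[0,0,0]}]'
python3 - <<'E'
from st import *
turn(6.8)
p,d=optics.grab_frame('top');cv2.imwrite('pics/t1.png',p[:,:,::-1])
E
```

```text
time_s: 7.17
ee_pos: [576.6, 136.1, 33.8]
ee_rot: [77.8, 90.0, 4.3]
force: [-1.0, 0.9, -0.2]
gripper_width: 70.2
time_s: 7.58
ee_pos: [574.7, 135.7, 62.5]
ee_rot: [-94.3, 89.7, -167.8]
force: [-0.1, -0.4, 0.6]
gripper_width: 91.0
time_s: 8.0
ee_pos: [577.3, 136.3, 145.9]
ee_rot: [85.2, 89.8, 11.7]
force: [-0.0, 0.0, -0.1]
gripper_width: 91.3
t 8.0 tcp [577.3 136.3 145.9] appr [ 0.004  0.001 -1.   ] jaw yaw 16.5 F [-0.   0.  -0.1] w 91.3 j6 [12. 22. 92. -0. 66. -4.]
rotvec [-0.0004  0.0036 -0.1693]
rotvec [-5.4000e-03 -6.0000e-04  2.9722e+00]
```

View pics/t1.png

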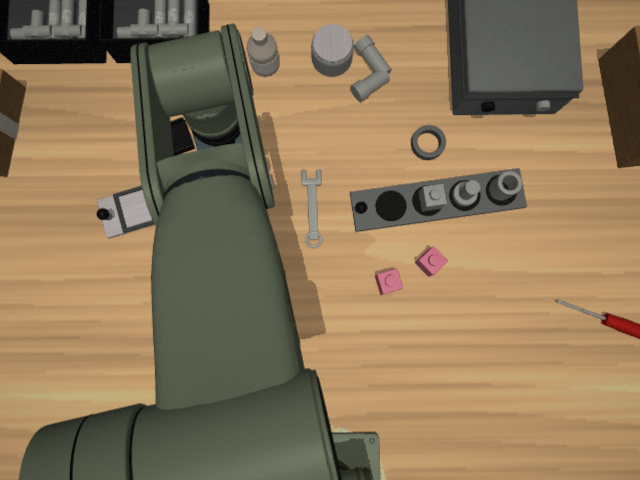

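```bash
python3 -m creep '[{"translation":[-0.24,-1.5,0],"delta_rot":[0,0,0]},{"translation":[-0.4,-2.5,0],"delta_rot":[0,0,0]},{"translation":[-0.55,-3.5,0],"delta_rot":[0,0,-0.021]},{"translation":[-0.55,-3.5,0],"delta_rot":[0,0,-0.021]},{"translation":[-0.55,-3.5,0],"delta_rot":[0,0,-0.021]}]'
python3 -m creep '[{"translation":[-0.55,-3.5,0],"delta_rot":[0,0,-0.021]},{"translation":[-0.55,-3.5,0],"delta_rot":[0,0,-0.021]},{"translation":[-0.55,-3.5,0],"delta_rot":[0,0,-0.021]},{"translation":[-0.55,-3.5,0],"delta_rot":[0,0,-0.021]},{"translation":[-0.55,-3.5,0],"delta_rot":[0,0,-0.021]}]'
python3 -m creep '[{"translation":[-0.3,-1.8,0],"delta_rot":[0,0,0]},{"translation":[-0.12,-0.7,0],"delta_rot":[0,0,0]},{"translation":[0,0,0],"delta_rot":[0,0,0]},{"translation":[0,0,0],"delta_rot":[0,0,0]},{"translation":[0,0,0],"delta_rot":[0,0,0]}]'
python3 - <<'E'
from tops import *
turn(6.8)
c=optics.camera_params('wrist');p,d=optics.grab_frame('wrist');cv2.imwrite('pics/w4.png',p[:,:,::-1]);W=cloud(d,c)
tops(W,dict(block=(522,-209)))
t=optics.camera_params('top');p,d=optics.grab_frame('top');V=cloud(d,t)
Q=V[(np.hypot(V[...,0]-576,V[...,1]-134)<34)&(abs(V[...,2]-68)<5)];print('hex',len(Q),Q[:,2].mean(),cv2.minAreaRect(Q[:,:2].astype(np.float32)))
cv2.imwrite('pics/t2.png',cv2.resize(p[140:245,85:290,::-1],None,fx=3.8,fy=3.8))
E
```

```text
time_s: 8.47
ee_pos: [551.8, -10.9, 142.3]
ee_rot: [-96.8, 89.8, -173.9]
force: [0.9, -0.1, -0.2]
gripper_width: 91.5
time_s: 8.88
ee_pos: [523.9, -185.9, 142.5]
ee_rot: [-111.5, 89.8, 165.3]
force: [-0.9, -0.3, -0.6]
gripper_width: 91.3
time_s: 9.3
ee_pos: [521.7, -207.7, 143.5]
ee_rot: [-142.6, 89.9, 134.4]
force: [0.0, 0.8, -0.7]
gripper_width: 90.8
t 9.3 tcp [ 521.7 -207.7  143.5] appr [-0.001  0.001 -1.   ] jaw yaw 6.93 F [ 0.   0.8 -0.7] w 90.8 j6 [-23.  19.  96.   0.  64. -30.]
rotvec [-0.001  -0.001  -0.0023]
rotvec [ 1.6000e-03 -1.6000e-03  3.1392e+00]
block 1758 z 65.6 circ [ 521.7 -208. ] 26.0 rect ((521.8201293945312, -207.9165802001953), (37.923770904541016, 38.02325439453125), 7.560727596282959)
hex 423 67.91955724327256 ((578.0296630859375, 133.74383544921875), (40.26930618286133, 44.92231750488281), 76.41688537597656)
```

View pics/t2.png

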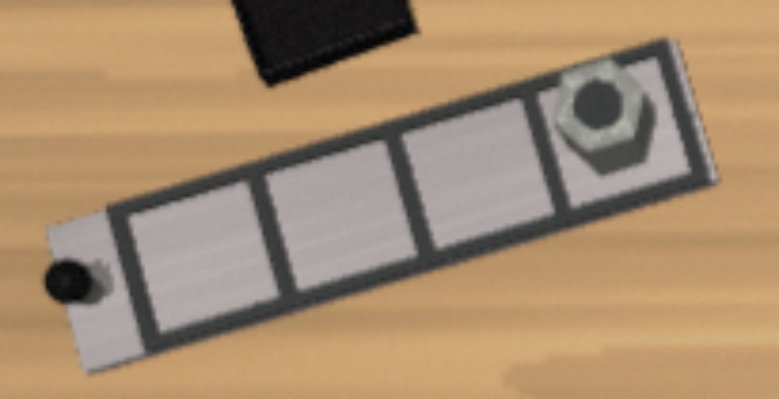

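View pics/w4.png

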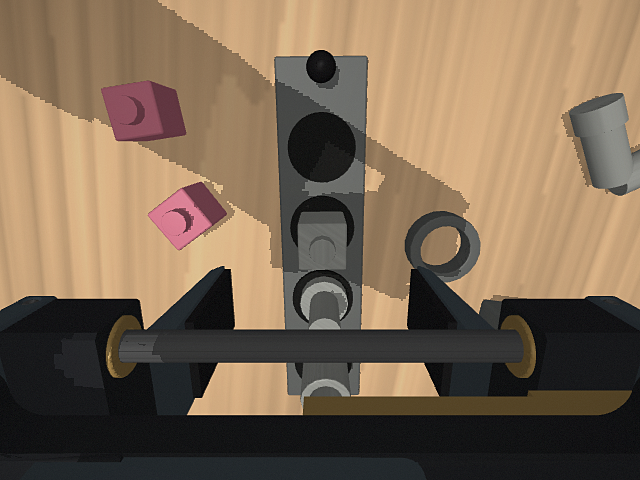

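```bash
python3 -m creep '[{"translation":[0,0,-2],"delta_rot":[0,0,0]},{"translation":[0,0,-2.5],"delta_rot":[0,0,0]},{"translation":[0,0,-2.5],"delta_rot":[0,0,0]},{"translation":[0,0,-1.8],"delta_rot":[0,0,0]},{"translation":[0,0,-1],"delta_rot":[0,0,0]}]'
python3 -m creep '[{"translation":[0,0,-0.5],"delta_rot":[0,0,0]},{"translation":[0,0,0],"delta_rot":[0,0,0]},{"translation":[0,0,0],"delta_rot":[0,0,0]}]'
python3 -m creep '[{"translation":[0,0,0],"delta_rot":[0,0,0]},{"translation":[0,0,0],"delta_rot":[0,0,0]},{"translation":[0,0,0],"delta_rot":[0,0,0]},{"translation":[0,0,0],"delta_rot":[0,0,0]},{"translation":[0,0,0],"delta_rot":[0,0,0]}]' -1 30
python3 -m creep '[{"translation":[0,0,0],"delta_rot":[0,0,0]},{"translation":[0,0,0],"delta_rot":[0,0,0]},{"translation":[0,0,0],"delta_rot":[0,0,0]},{"translation":[0,0,0],"delta_rot":[0,0,0]},{"translation":[0,0,0],"delta_rot":[0,0,0]}]'
```

```text
time_s: 9.82
ee_pos: [520.8, -207.2, 43.8]
ee_rot: [-122.0, 89.8, 155.0]
force: [-0.3, 0.1, -0.1]
gripper_width: 91.0
time_s: 10.07
ee_pos: [522.7, -208.8, 41.7]
ee_rot: [62.1, 89.9, -21.0]
force: [0.1, 0.0, -0.3]
gripper_width: 91.4
time_s: 10.48
ee_pos: [522.1, -209.0, 41.3]
ee_rot: [65.5, 90.0, -17.6]
force: [-0.3, -1.0, -0.3]
gripper_width: 60.5
time_s: 10.9
ee_pos: [522.3, -209.0, 41.0]
ee_rot: [68.4, 90.0, -14.7]
force: [0.9, -0.5, 0.1]
gripper_width: 37.9
```

```bash
python3 -m creep '[{"translation":[0,0,1],"delta_rot":[0,0,0]},{"translation":[0,0,2],"delta_rot":[0,0,0]},{"translation":[0,0,3],"delta_rot":[0,0,0]},{"translation":[0,0,3],"delta_rot":[0,0,0]},{"translation":[0,0,1.5],"delta_rot":[0,0,0]}]'
python3 -m creep '[{"translation":[0.12,1.5,0],"delta_rot":[0,0,0]},{"translation":[0.2,2.5,0],"delta_rot":[0,0,0]},{"translation":[0.29,3.5,0],"delta_rot":[0,0,0.021]},{"translation":[0.29,3.5,0],"delta_rot":[0,0,0.021]},{"translation":[0.29,3.5,0],"delta_rot":[0,0,0.021]}]'
python3 -m creep '[{"translation":[0.29,3.5,0],"delta_rot":[0,0,0.021]},{"translation":[0.29,3.5,0],"delta_rot":[0,0,0.021]},{"translation":[0.29,3.5,0],"delta_rot":[0,0,0.021]},{"translation":[0.29,3.5,0],"delta_rot":[0,0,0.021]},{"translation":[0.29,3.5,0],"delta_rot":[0,0,0.02]}]'
python3 -m creep '[{"translation":[0.29,3.5,0],"delta_rot":[0,0,0]},{"translation":[0.29,3.5,0],"delta_rot":[0,0,0]},{"translation":[0.12,1.4,0],"delta_rot":[0,0,0]},{"translation":[0.06,0.7,0],"delta_rot":[0,0,0]},{"translation":[0,0,0],"delta_rot":[0,0,0]}]'
python3 -m creep '[{"translation":[0,0,0],"delta_rot":[0,0,0]},{"translation":[0,0,0],"delta_rot":[0,0,0]},{"translation":[0,0,0],"delta_rot":[0,0,0]}]'
python3 - <<'E'
from st import *
turn(16.4)
p,d=optics.grab_frame('wrist');cv2.imwrite('pics/w5.png',p[:,:,::-1])
E
```

```text
time_s: 11.32
ee_pos: [522.9, -209.3, 149.6]
ee_rot: [60.4, 89.8, -22.7]
force: [0.7, -0.3, -3.3]
gripper_width: 37.7
time_s: 11.73
ee_pos: [532.9, -62.6, 146.0]
ee_rot: [-109.8, 89.9, 170.6]
force: [0.2, 0.1, -4.1]
gripper_width: 37.6
time_s: 12.15
ee_pos: [547.4, 112.6, 146.0]
ee_rot: [-90.8, 89.9, -164.3]
force: [0.4, 0.1, -3.3]
gripper_width: 37.8
time_s: 12.57
ee_pos: [555.4, 202.9, 145.6]
ee_rot: [-78.2, 89.9, -151.6]
force: [0.3, -1.4, -3.3]
gripper_width: 38.1
time_s: 12.82
ee_pos: [555.8, 200.5, 146.0]
ee_rot: [-48.9, 90.0, -122.5]
force: [0.3, 0.8, -4.5]
gripper_width: 37.9
t 12.82 tcp [555.8 200.5 146. ] appr [-0.    -0.001 -1.   ] jaw yaw 16.34 F [ 0.3  0.8 -4.5] w 37.9 j6 [19. 22. 92. -0. 66.  2.]
rotvec [ 0.0006 -0.0004  0.001 ]
rotvec [-6.0000e-04 -1.0000e-03 -3.1406e+00]
```

View pics/w5.png

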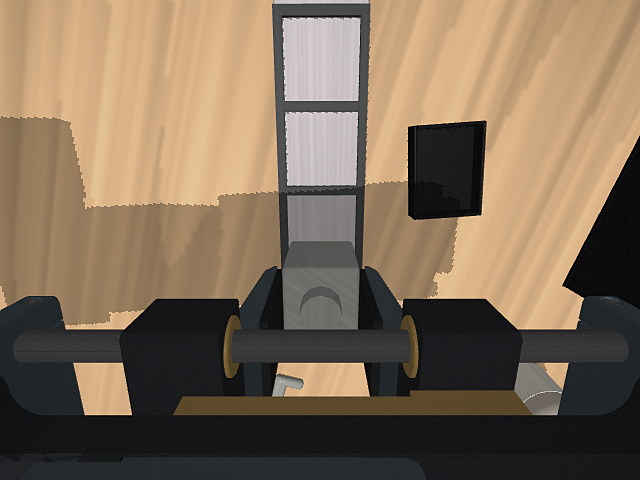

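```bash
python3 -m creep '[{"translation":[0,0,-1.5],"delta_rot":[0,0,0]},{"translation":[0,0,-2.5],"delta_rot":[0,0,0]},{"translation":[0,0,-2.5],"delta_rot":[0,0,0]},{"translation":[0,0,-2],"delta_rot":[0,0,0]},{"translation":[0,0,-1],"delta_rot":[0,0,0]}]'
python3 -m creep '[{"translation":[0,0,-0.5],"delta_rot":[0,0,0]},{"translation":[0,0,-0.4],"delta_rot":[0,0,0]},{"translation":[0,0,-0.3],"delta_rot":[0,0,0]},{"translation":[0,0,0],"delta_rot":[0,0,0]},{"translation":[0,0,0],"delta_rot":[0,0,0]}]'
```

```text
time_s: 13.28
ee_pos: [554.3, 200.6, 48.4]
ee_rot: [-85.6, 89.7, -159.2]
force: [0.2, -0.6, -3.9]
gripper_width: 37.7
time_s: 13.7
ee_pos: [556.6, 202.3, 39.9]
ee_rot: [91.7, 89.9, 18.1]
force: [-0.1, 0.3, -3.3]
gripper_width: 37.4
```

```bash
python3 -m creep '[{"translation":[0,0,-0.15],"delta_rot":[0,0,0]},{"translation":[0,0,-0.1],"delta_rot":[0,0,0]},{"translation":[0,0,0],"delta_rot":[0,0,0]},{"translation":[0,0,0],"delta_rot":[0,0,0]}]'
python3 -m creep '[{"translation":[0,0,-0.08],"delta_rot":[0,0,0]},{"translation":[0,0,0],"delta_rot":[0,0,0]},{"translation":[0,0,0],"delta_rot":[0,0,0]}]'
```

```text
time_s: 14.03
ee_pos: [556.4, 202.3, 37.1]
ee_rot: [91.7, 89.9, 18.1]
force: [0.4, 0.1, -0.7]
gripper_width: 37.8
time_s: 14.28
ee_pos: [556.5, 202.3, 37.0]
ee_rot: [93.3, 89.9, 19.8]
force: [-1.5, -0.5, 6.4]
gripper_width: 37.4
```

```bash
python3 -m creep '[{"translation":[0,0,0],"delta_rot":[0,0,0]},{"translation":[0,0,0],"delta_rot":[0,0,0]},{"translation":[0,0,0],"delta_rot":[0,0,0]},{"translation":[0,0,0],"delta_rot":[0,0,0]},{"translation":[0,0,0],"delta_rot":[0,0,0]}]' 1
python3 -m creep '[{"translation":[0,0,0],"delta_rot":[0,0,0]},{"translation":[0,0,0],"delta_rot":[0,0,0]},{"translation":[0,0,0],"delta_rot":[0,0,0]},{"translation":[0,0,1],"delta_rot":[0,0,0]},{"translation":[0,0,2],"delta_rot":[0,0,0]}]'
python3 -m creep '[{"translation":[0,0,3],"delta_rot":[0,0,0]},{"translation":[0,0,3],"delta_rot":[0,0,0]},{"translation":[0,0,2],"delta_rot":[0,0,0]},{"translation":[0,0,0],"delta_rot":[0,0,0]},{"translation":[0,0,0],"delta_rot":[0,0,0]}]'
python3 -m creep '[{"translation":[-0.08,-1.5,0],"delta_rot":[0,0,0]},{"translation":[-0.13,-2.5,0],"delta_rot":[0,0,0]},{"translation":[-0.2,-3.7,0],"delta_rot":[0,0,-0.021]},{"translation":[-0.2,-3.7,0],"delta_rot":[0,0,-0.021]},{"translation":[-0.2,-3.7,0],"delta_rot":[0,0,-0.021]}]'
python3 -m creep '[{"translation":[-0.2,-3.7,0],"delta_rot":[0,0,-0.021]},{"translation":[-0.2,-3.7,0],"delta_rot":[0,0,-0.021]},{"translation":[-0.2,-3.7,0],"delta_rot":[0,0,-0.021]},{"translation":[-0.2,-3.7,0],"delta_rot":[0,0,-0.021]},{"translation":[-0.2,-3.7,0],"delta_rot":[0,0,-0.02]}]'
python3 -m creep '[{"translation":[-0.2,-3.7,0],"delta_rot":[0,0,0]},{"translation":[-0.2,-3.7,0],"delta_rot":[0,0,0]},{"translation":[-0.2,-3.7,0],"delta_rot":[0,0,0]},{"translation":[-0.1,-1.9,0],"delta_rot":[0,0,0]},{"translation":[-0.05,-0.9,0],"delta_rot":[0,0,0]}]'
python3 -m creep '[{"translation":[0,0,0],"delta_rot":[0,0,0]},{"translation":[0,0,0],"delta_rot":[0,0,0]},{"translation":[0,0,0],"delta_rot":[0,0,0]}]'
python3 - <<'E'
from tops import *
turn(6.8)
c=optics.camera_params('wrist');p,d=optics.grab_frame('wrist');W=cloud(d,c)
tops(W,dict(plug=(532,-272)))
t=optics.camera_params('top');p,d=optics.grab_frame('top');V=cloud(d,t)
Q=V[(np.hypot(V[...,0]-557,V[...,1]-201)<34)&(abs(V[...,2]-62)<5)];print('block',len(Q),Q[:,2].mean(),cv2.minAreaRect(Q[:,:2].astype(np.float32)))
cv2.imwrite('pics/t3.png',cv2.resize(p[140:245,85:290,::-1],None,fx=3.8,fy=3.8))
E
```

```text
time_s: 14.7
ee_pos: [555.9, 202.1, 35.5]
ee_rot: [-105.2, 90.0, -178.7]
force: [-0.3, -0.3, -0.2]
gripper_width: 68.3
time_s: 15.12
ee_pos: [554.1, 201.5, 64.2]
ee_rot: [-87.5, 89.7, -161.1]
force: [0.3, 0.1, 0.2]
gripper_width: 91.5
time_s: 15.53
ee_pos: [556.7, 202.3, 147.5]
ee_rot: [91.6, 89.8, 18.0]
force: [-1.1, 0.7, -0.2]
gripper_width: 91.5
time_s: 15.95
ee_pos: [546.0, 48.9, 143.9]
ee_rot: [-91.2, 89.8, -168.4]
force: [0.2, 0.2, 0.2]
gripper_width: 91.1
time_s: 16.37
ee_pos: [535.7, -136.1, 144.0]
ee_rot: [-107.0, 89.8, 169.8]
force: [-0.3, -1.1, -0.4]
gripper_width: 91.3
time_s: 16.78
ee_pos: [528.2, -276.0, 143.8]
ee_rot: [-108.1, 89.8, 168.6]
force: [-0.8, 0.2, -0.2]
gripper_width: 91.2
time_s: 17.03
ee_pos: [529.9, -271.4, 145.1]
ee_rot: [-145.3, 89.9, 131.6]
force: [0.9, 0.6, -0.5]
gripper_width: 90.9
t 17.03 tcp [ 529.9 -271.4  145.1] appr [-0.001  0.001 -1.   ] jaw yaw 6.93 F [ 0.9  0.6 -0.5] w 90.9 j6 [-28.  22.  91.   0.  66. -35.]
rotvec [-0.0014 -0.0012 -0.0023]
rotvec [ 1.9000e-03 -2.1000e-03  3.1393e+00]
plug 967 z 81.6 circ [ 531.4 -272.4] 13.1 rect ((531.5052490234375, -272.20245361328125), (25.487838745117188, 25.52115821838379), 66.5276107788086)
block 337 61.641224910968226 ((557.2498168945312, 200.81956481933594), (38.98603057861328, 37.85179138183594), 16.31009292602539)
```

View pics/t3.png

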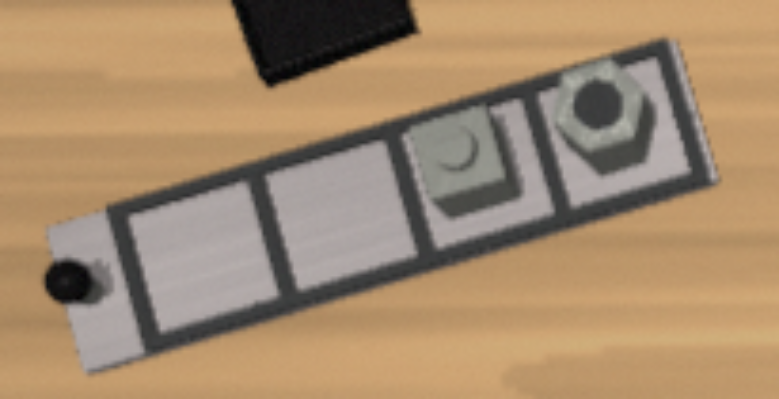

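Hex and block stand in their bays, each within about 1 mm of centre. Next is the plug, gripped on the stem above the flange.

```bash
python3 -m creep '[{"translation":[0.06,0,-2],"delta_rot":[0,0,0]},{"translation":[0,0,-2.5],"delta_rot":[0,0,0]},{"translation":[0,0,-2.5],"delta_rot":[0,0,0]},{"translation":[0,0,-1.5],"delta_rot":[0,0,0]},{"translation":[0,0,-0.7],"delta_rot":[0,0,0]}]'
python3 -m creep '[{"translation":[0,0,-0.4],"delta_rot":[0,0,0]},{"translation":[0,0,0],"delta_rot":[0,0,0]},{"translation":[0,0,0],"delta_rot":[0,0,0]}]'
python3 - <<'E'
from st import *
info()
p,d=optics.grab_frame('wrist');cv2.imwrite('pics/w6.png',p[:,:,::-1])
E
```

```text
time_s: 17.55
ee_pos: [529.7, -270.9, 51.4]
ee_rot: [-127.2, 89.8, 149.8]
force: [0.5, 0.7, 0.1]
gripper_width: 91.6
time_s: 17.8
ee_pos: [531.8, -272.9, 50.7]
ee_rot: [57.3, 89.9, -25.8]
force: [0.2, 0.0, -0.3]
gripper_width: 91.3
t 17.8 tcp [ 531.8 -272.9   50.7] appr [ 0.002 -0.001 -1.   ] jaw yaw 6.91 F [ 0.2  0.  -0.3] w 91.3 j6 [-28.  27.  98.   0.  54. -35.]
```

View pics/w6.png

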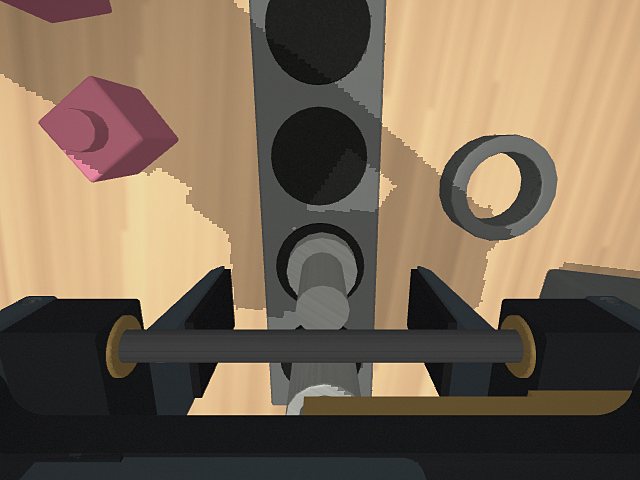

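The plug stem at (323,307) is centred between the open jaws.

```bash
python3 -m creep '[{"translation":[0,0,-0.1],"delta_rot":[0,0,0]},{"translation":[0,0,0],"delta_rot":[0,0,0]},{"translation":[0,0,0],"delta_rot":[0,0,0]},{"translation":[0,0,0],"delta_rot":[0,0,0]},{"translation":[0,0,0],"delta_rot":[0,0,0]}]' -1 30
python3 -m creep '[{"translation":[0,0,0],"delta_rot":[0,0,0]},{"translation":[0,0,0],"delta_rot":[0,0,0]},{"translation":[0,0,0],"delta_rot":[0,0,0]},{"translation":[0,0,0],"delta_rot":[0,0,0]},{"translation":[0,0,0],"delta_rot":[0,0,0]}]'
python3 -m creep '[{"translation":[0,0,0],"delta_rot":[0,0,0]},{"translation":[0,0,0],"delta_rot":[0,0,0]},{"translation":[0,0,0],"delta_rot":[0,0,0]}]'
```

```text
time_s: 18.27
ee_pos: [531.0, -273.0, 48.9]
ee_rot: [61.7, 90.0, -21.5]
force: [-0.1, 0.1, -0.8]
gripper_width: 60.8
time_s: 18.68
ee_pos: [531.1, -272.9, 48.7]
ee_rot: [78.5, 90.0, -4.6]
force: [1.6, -0.0, 1.6]
gripper_width: 27.1
time_s: 18.93
ee_pos: [531.3, -272.9, 48.7]
ee_rot: [71.1, 90.0, -12.1]
force: [1.4, 0.5, -0.8]
gripper_width: 25.1
```

```bash
python3 -m creep '[{"translation":[0,0,1],"delta_rot":[0,0,0]},{"translation":[0,0,2],"delta_rot":[0,0,0]},{"translation":[0,0,3],"delta_rot":[0,0,0]},{"translation":[0,0,3],"delta_rot":[0,0,0]},{"translation":[0,0,1.5],"delta_rot":[0,0,0]}]'
python3 -m creep '[{"translation":[0,1.5,0],"delta_rot":[0,0,0]},{"translation":[0,2.5,0],"delta_rot":[0,0,0]},{"translation":[0.05,3.8,0],"delta_rot":[0,0,0.021]},{"translation":[0.05,3.8,0],"delta_rot":[0,0,0.021]},{"translation":[0.05,3.8,0],"delta_rot":[0,0,0.021]}]'
python3 -m creep '[{"translation":[0.05,3.8,0],"delta_rot":[0,0,0.021]},{"translation":[0.05,3.8,0],"delta_rot":[0,0,0.021]},{"translation":[0.05,3.8,0],"delta_rot":[0,0,0.021]},{"translation":[0.05,3.8,0],"delta_rot":[0,0,0.021]},{"translation":[0.05,3.8,0],"delta_rot":[0,0,0.02]}]'
python3 -m creep '[{"translation":[0.05,3.8,0],"delta_rot":[0,0,0]},{"translation":[0.05,3.8,0],"delta_rot":[0,0,0]},{"translation":[0.05,3.8,0],"delta_rot":[0,0,0]},{"translation":[0.05,3.8,0],"delta_rot":[0,0,0]},{"translation":[0,3,0],"delta_rot":[0,0,0]}]'
python3 -m creep '[{"translation":[0,1.5,0],"delta_rot":[0,0,0]},{"translation":[0,0,0],"delta_rot":[0,0,0]},{"translation":[0,0,0],"delta_rot":[0,0,0]},{"translation":[0,0,0],"delta_rot":[0,0,0]},{"translation":[0,0,0],"delta_rot":[0,0,0]}]'
python3 - <<'E'
from st import *
turn(16.4)
p,d=optics.grab_frame('wrist');cv2.imwrite('pics/w7.png',p[:,:,::-1])
E
```

```text
time_s: 19.35
ee_pos: [531.8, -273.5, 157.6]
ee_rot: [51.6, 89.8, -31.5]
force: [0.4, -0.8, -1.9]
gripper_width: 25.1
time_s: 19.77
ee_pos: [530.5, -116.6, 152.4]
ee_rot: [-121.0, 89.8, 159.5]
force: [0.1, -0.2, -2.6]
gripper_width: 25.2
time_s: 20.18
ee_pos: [532.7, 73.4, 152.6]
ee_rot: [-103.4, 89.8, -176.9]
force: [0.1, -0.3, -3.1]
gripper_width: 25.1
time_s: 20.6
ee_pos: [534.7, 256.0, 152.4]
ee_rot: [-100.8, 89.8, -174.3]
force: [0.5, -0.0, -2.9]
gripper_width: 25.3
time_s: 21.02
ee_pos: [536.6, 266.5, 153.4]
ee_rot: [-58.3, 89.9, -132.0]
force: [1.1, -0.6, -2.5]
gripper_width: 24.9
t 21.02 tcp [536.6 266.5 153.4] appr [-0.001 -0.001 -1.   ] jaw yaw 16.36 F [ 1.1 -0.6 -2.5] w 24.9 j6 [25. 22. 90. -0. 68.  9.]
rotvec [ 0.0011 -0.001   0.0007]
rotvec [-1.5000e-03 -1.7000e-03 -3.1409e+00]
```

View pics/w7.png

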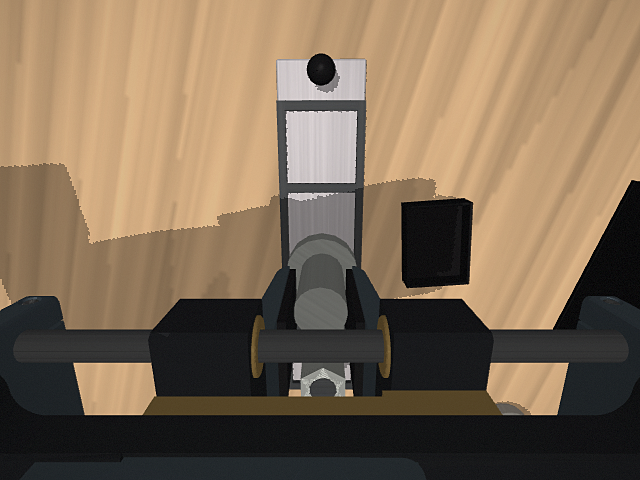

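```bash
python3 -m creep '[{"translation":[0,0,-1.5],"delta_rot":[0,0,0]},{"translation":[0,0,-2.5],"delta_rot":[0,0,0]},{"translation":[0,0,-2.5],"delta_rot":[0,0,0]},{"translation":[0,0,-2],"delta_rot":[0,0,0]},{"translation":[0,0,-1],"delta_rot":[0,0,0]}]'
python3 -m creep '[{"translation":[0,0,-0.5],"delta_rot":[0,0,0]},{"translation":[0,0,-0.4],"delta_rot":[0,0,0]},{"translation":[0,0,-0.2],"delta_rot":[0,0,0]},{"translation":[0,0,0],"delta_rot":[0,0,0]},{"translation":[0,0,0],"delta_rot":[0,0,0]}]'
```

```text
time_s: 21.48
ee_pos: [535.4, 266.1, 56.2]
ee_rot: [-78.3, 89.7, -152.0]
force: [-0.5, 0.5, -3.2]
gripper_width: 24.8
time_s: 21.9
ee_pos: [537.7, 268.4, 48.7]
ee_rot: [98.0, 89.9, 24.4]
force: [0.3, -0.6, -2.6]
gripper_width: 25.4
```

```bash
python3 -m creep '[{"translation":[0,0,-0.15],"delta_rot":[0,0,0]},{"translation":[0,0,-0.1],"delta_rot":[0,0,0]},{"translation":[0,0,0],"delta_rot":[0,0,0]},{"translation":[0,0,0],"delta_rot":[0,0,0]}]'
python3 -m creep '[{"translation":[0,0,-0.1],"delta_rot":[0,0,0]},{"translation":[0,0,0],"delta_rot":[0,0,0]},{"translation":[0,0,0],"delta_rot":[0,0,0]}]'
```

```text
time_s: 22.23
ee_pos: [536.9, 268.2, 45.3]
ee_rot: [93.6, 90.0, 20.0]
force: [0.2, -0.4, -3.0]
gripper_width: 25.2
time_s: 22.48
ee_pos: [537.2, 268.3, 44.7]
ee_rot: [100.6, 89.9, 27.0]
force: [0.1, 0.0, 0.2]
gripper_width: 25.2
```

```bash
python3 -m creep '[{"translation":[0,0,0],"delta_rot":[0,0,0]},{"translation":[0,0,0],"delta_rot":[0,0,0]},{"translation":[0,0,0],"delta_rot":[0,0,0]},{"translation":[0,0,0],"delta_rot":[0,0,0]},{"translation":[0,0,0],"delta_rot":[0,0,0]}]' 1
python3 -m creep '[{"translation":[0,0,0],"delta_rot":[0,0,0]},{"translation":[0,0,0],"delta_rot":[0,0,0]},{"translation":[0,0,0],"delta_rot":[0,0,0]},{"translation":[0,0,0],"delta_rot":[0,0,0]},{"translation":[0,0,0],"delta_rot":[0,0,0]}]'
python3 -m creep '[{"translation":[0,0,1],"delta_rot":[0,0,0]},{"translation":[0,0,2],"delta_rot":[0,0,0]},{"translation":[0,0,3],"delta_rot":[0,0,0]},{"translation":[0,0,3],"delta_rot":[0,0,0]},{"translation":[0,0,1.5],"delta_rot":[0,0,0]}]'
python3 -m creep '[{"translation":[0,-1.5,0],"delta_rot":[0,0,0]},{"translation":[0,-2.5,0],"delta_rot":[0,0,0]},{"translation":[0.03,-3.9,0],"delta_rot":[0,0,-0.021]},{"translation":[0.03,-3.9,0],"delta_rot":[0,0,-0.021]},{"translation":[0.03,-3.9,0],"delta_rot":[0,0,-0.021]}]'
python3 -m creep '[{"translation":[0.03,-3.9,0],"delta_rot":[0,0,-0.021]},{"translation":[0.03,-3.9,0],"delta_rot":[0,0,-0.021]},{"translation":[0.03,-3.9,0],"delta_rot":[0,0,-0.021]},{"translation":[0.03,-3.9,0],"delta_rot":[0,0,-0.021]},{"translation":[0.03,-3.9,0],"delta_rot":[0,0,-0.02]}]'
python3 -m creep '[{"translation":[0.03,-3.9,0],"delta_rot":[0,0,0]},{"translation":[0.03,-3.9,0],"delta_rot":[0,0,0]},{"translation":[0.03,-3.9,0],"delta_rot":[0,0,0]},{"translation":[0.03,-3.9,0],"delta_rot":[0,0,0]},{"translation":[0.03,-3.9,0],"delta_rot":[0,0,0]}]'
python3 -m creep '[{"translation":[0,-3.2,0],"delta_rot":[0,0,0]},{"translation":[0,-2,0],"delta_rot":[0,0,0]},{"translation":[0,-1,0],"delta_rot":[0,0,0]},{"translation":[0,0,0],"delta_rot":[0,0,0]},{"translation":[0,0,0],"delta_rot":[0,0,0]}]'
python3 - <<'E'
from tops import *
turn(6.8)
c=optics.camera_params('wrist');p,d=optics.grab_frame('wrist');W=cloud(d,c)
tops(W,dict(sleeve=(541.5,-340.6)))
t=optics.camera_params('top');p,d=optics.grab_frame('top');V=cloud(d,t)
Q=V[(np.hypot(V[...,0]-537,V[...,1]-268)<34)&(abs(V[...,2]-78)<5)];print('plug',len(Q),Q[:,2].mean(),cv2.minAreaRect(Q[:,:2].astype(np.float32)))
cv2.imwrite('pics/t4.png',cv2.resize(p[140:245,85:290,::-1],None,fx=3.8,fy=3.8))
E
```

```text
time_s: 22.9
ee_pos: [537.0, 268.1, 44.2]
ee_rot: [93.7, 90.0, 20.2]
force: [0.2, 1.1, -0.5]
gripper_width: 55.2
time_s: 23.32
ee_pos: [536.9, 268.1, 44.2]
ee_rot: [95.8, 90.0, 22.2]
force: [0.2, -0.5, -0.6]
gripper_width: 88.9
time_s: 23.73
ee_pos: [538.6, 268.9, 153.8]
ee_rot: [99.4, 89.6, 25.8]
force: [-0.0, 0.9, -0.2]
gripper_width: 91.1
time_s: 24.15
ee_pos: [536.5, 108.8, 148.3]
ee_rot: [-75.5, 89.9, -152.6]
force: [1.4, 0.2, -0.4]
gripper_width: 91.2
time_s: 24.57
ee_pos: [537.7, -86.4, 148.5]
ee_rot: [-95.7, 89.9, -178.9]
force: [0.2, -0.3, 0.2]
gripper_width: 91.1
time_s: 24.98
ee_pos: [539.0, -281.2, 148.3]
ee_rot: [-117.7, 89.9, 159.1]
force: [1.3, -0.1, -0.1]
gripper_width: 91.0
time_s: 25.4
ee_pos: [540.0, -340.3, 148.5]
ee_rot: [-146.5, 89.9, 130.3]
force: [-0.6, -0.3, 0.7]
gripper_width: 91.4
t 25.4 tcp [ 540.  -340.3  148.5] appr [-0.001  0.002 -1.   ] jaw yaw 6.84 F [-0.6 -0.3  0.7] w 91.4 j6 [-33.  26.  85.   0.  69. -40.]
rotvec [-0.0017 -0.0014 -0.0006]
rotvec [ 2.200e-03 -2.600e-03  3.141e+00]
sleeve 1507 z 73.3 circ [ 541.2 -341. ] 22.0 rect ((541.2339477539062, -340.9696350097656), (42.78266525268555, 43.04326248168945), 63.5513916015625)
plug 173 77.33955620610256 ((538.9808959960938, 266.9658203125), (24.634565353393555, 25.000635147094727), 28.932899475097656)
```

View pics/t4.png

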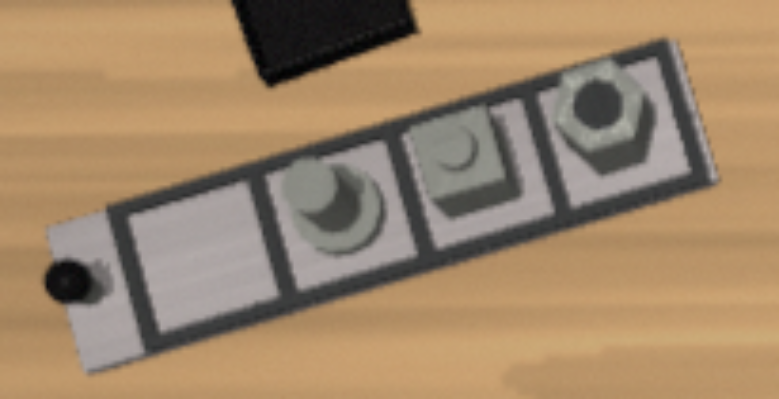

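The plug is at (539,267) and the bay centre is (537.7,267.4), so it is well placed. Next is the sleeve.

```bash
python3 -m creep '[{"translation":[0,0.05,-2],"delta_rot":[0,0,0]},{"translation":[0,0,-2.5],"delta_rot":[0,0,0]},{"translation":[0,0,-2.5],"delta_rot":[0,0,0]},{"translation":[0,0,-2],"delta_rot":[0,0,0]},{"translation":[0,0,-1.2],"delta_rot":[0,0,0]}]'
python3 -m creep '[{"translation":[0,0,-0.5],"delta_rot":[0,0,0]},{"translation":[0,0,0],"delta_rot":[0,0,0]},{"translation":[0,0,0],"delta_rot":[0,0,0]}]'
python3 -m creep '[{"translation":[0,0,0],"delta_rot":[0,0,0]},{"translation":[0,0,0],"delta_rot":[0,0,0]},{"translation":[0,0,0],"delta_rot":[0,0,0]},{"translation":[0,0,0],"delta_rot":[0,0,0]},{"translation":[0,0,0],"delta_rot":[0,0,0]}]' -1 30
python3 -m creep '[{"translation":[0,0,0],"delta_rot":[0,0,0]},{"translation":[0,0,0],"delta_rot":[0,0,0]},{"translation":[0,0,0],"delta_rot":[0,0,0]},{"translation":[0,0,0],"delta_rot":[0,0,0]},{"translation":[0,0,0],"delta_rot":[0,0,0]}]'
```

```text
time_s: 25.92
ee_pos: [539.8, -337.8, 45.0]
ee_rot: [-134.2, 89.8, 142.8]
force: [0.2, -0.2, -0.1]
gripper_width: 90.9
time_s: 26.17
ee_pos: [541.6, -340.3, 43.2]
ee_rot: [53.2, 89.9, -29.9]
force: [-0.7, -0.7, -0.6]
gripper_width: 91.4
time_s: 26.58
ee_pos: [541.0, -340.6, 42.6]
ee_rot: [55.0, 90.0, -28.1]
force: [0.7, 0.8, -0.3]
gripper_width: 60.6
time_s: 27.0
ee_pos: [541.1, -340.5, 42.3]
ee_rot: [62.4, 90.0, -20.7]
force: [1.5, -0.6, 0.3]
gripper_width: 42.5
```

```bash
python3 -m creep '[{"translation":[0,0,1],"delta_rot":[0,0,0]},{"translation":[0,0,2],"delta_rot":[0,0,0]},{"translation":[0,0,3],"delta_rot":[0,0,0]},{"translation":[0,0,3],"delta_rot":[0,0,0]},{"translation":[0,0,1.5],"delta_rot":[0,0,0]}]'
python3 -m creep '[{"translation":[0,1.5,0],"delta_rot":[0,0,0]},{"translation":[0,2.5,0],"delta_rot":[0,0,0]},{"translation":[-0.16,3.9,0],"delta_rot":[0,0,0.021]},{"translation":[-0.16,3.9,0],"delta_rot":[0,0,0.021]},{"translation":[-0.16,3.9,0],"delta_rot":[0,0,0.021]}]'
python3 -m creep '[{"translation":[-0.16,3.9,0],"delta_rot":[0,0,0.021]},{"translation":[-0.16,3.9,0],"delta_rot":[0,0,0.021]},{"translation":[-0.16,3.9,0],"delta_rot":[0,0,0.021]},{"translation":[-0.16,3.9,0],"delta_rot":[0,0,0.021]},{"translation":[-0.16,3.9,0],"delta_rot":[0,0,0.02]}]'
python3 -m creep '[{"translation":[-0.16,3.9,0],"delta_rot":[0,0,0]},{"translation":[-0.16,3.9,0],"delta_rot":[0,0,0]},{"translation":[-0.16,3.9,0],"delta_rot":[0,0,0]},{"translation":[-0.16,3.9,0],"delta_rot":[0,0,0]},{"translation":[-0.16,3.9,0],"delta_rot":[0,0,0]}]'
python3 -m creep '[{"translation":[-0.16,3.9,0],"delta_rot":[0,0,0]},{"translation":[-0.16,3.9,0],"delta_rot":[0,0,0]},{"translation":[0,3,0],"delta_rot":[0,0,0]},{"translation":[0,1.5,0],"delta_rot":[0,0,0]},{"translation":[0,0.6,0],"delta_rot":[0,0,0]}]'
python3 -m creep '[{"translation":[0,0,0],"delta_rot":[0,0,0]},{"translation":[0,0,0],"delta_rot":[0,0,0]},{"translation":[0,0,0],"delta_rot":[0,0,0]}]'
python3 - <<'E'
from st import *
turn(16.4)
p,d=optics.grab_frame('wrist');cv2.imwrite('pics/w8.png',p[:,:,::-1])
E
```

```text
time_s: 27.42
ee_pos: [541.8, -341.1, 151.2]
ee_rot: [48.7, 89.7, -34.4]
force: [0.7, -0.1, -1.0]
gripper_width: 42.5
time_s: 27.83
ee_pos: [534.1, -180.7, 145.7]
ee_rot: [-129.9, 89.8, 150.5]
force: [0.3, 1.0, -1.3]
gripper_width: 42.1
time_s: 28.25
ee_pos: [525.6, 14.2, 146.0]
ee_rot: [-113.3, 89.8, 173.2]
force: [-0.1, -0.1, -2.0]
gripper_width: 42.6
time_s: 28.67
ee_pos: [517.5, 208.6, 145.9]
ee_rot: [-89.8, 89.8, -163.3]
force: [0.6, -0.6, -1.6]
gripper_width: 42.4
time_s: 29.08
ee_pos: [515.0, 337.8, 145.7]
ee_rot: [-84.2, 89.8, -157.6]
force: [-0.2, -0.7, -2.5]
gripper_width: 42.3
time_s: 29.33
ee_pos: [516.6, 333.8, 146.9]
ee_rot: [-50.8, 89.9, -124.4]
force: [0.3, -0.7, -2.6]
gripper_width: 42.6
t 29.33 tcp [516.6 333.8 146.9] appr [-0.001 -0.001 -1.   ] jaw yaw 16.36 F [ 0.3 -0.7 -2.6] w 42.6 j6 [32. 24. 89. -0. 68. 15.]
rotvec [ 0.0013 -0.0009  0.0006]
rotvec [-1.400e-03 -2.100e-03 -3.141e+00]
```

View pics/w8.png

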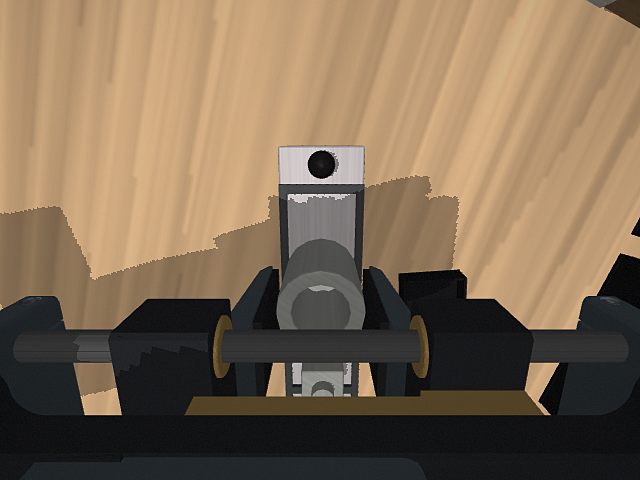

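```bash
python3 -m creep '[{"translation":[0,0,-1.5],"delta_rot":[0,0,0]},{"translation":[0,0,-2.5],"delta_rot":[0,0,0]},{"translation":[0,0,-2.5],"delta_rot":[0,0,0]},{"translation":[0,0,-2],"delta_rot":[0,0,0]},{"translation":[0,0,-1],"delta_rot":[0,0,0]}]'
python3 -m creep '[{"translation":[0,0,-0.5],"delta_rot":[0,0,0]},{"translation":[0,0,-0.4],"delta_rot":[0,0,0]},{"translation":[0,0,-0.2],"delta_rot":[0,0,0]},{"translation":[0,0,0],"delta_rot":[0,0,0]},{"translation":[0,0,0],"delta_rot":[0,0,0]}]'
```

```text
time_s: 29.8
ee_pos: [515.6, 333.2, 49.7]
ee_rot: [-71.3, 89.7, -145.0]
force: [-0.8, -0.4, -2.2]
gripper_width: 42.3
time_s: 30.22
ee_pos: [517.5, 335.9, 42.2]
ee_rot: [105.0, 89.9, 31.4]
force: [0.4, -0.7, -2.6]
gripper_width: 42.6
```

```bash
python3 -m creep '[{"translation":[0,0,-0.15],"delta_rot":[0,0,0]},{"translation":[0,0,-0.1],"delta_rot":[0,0,0]},{"translation":[0,0,0],"delta_rot":[0,0,0]},{"translation":[0,0,0],"delta_rot":[0,0,0]}]'
python3 -m creep '[{"translation":[0,0,-0.1],"delta_rot":[0,0,0]},{"translation":[0,0,0],"delta_rot":[0,0,0]},{"translation":[0,0,0],"delta_rot":[0,0,0]}]'
```

```text
time_s: 30.55
ee_pos: [516.8, 335.7, 38.8]
ee_rot: [96.6, 90.0, 23.0]
force: [0.2, 0.2, -2.1]
gripper_width: 42.3
time_s: 30.8
ee_pos: [517.0, 335.8, 38.3]
ee_rot: [107.4, 90.0, 33.8]
force: [-0.4, -0.2, 1.9]
gripper_width: 42.4
```

Contact again. I'll release, retreat up, and swing clear of the top camera's view.

```bash
python3 -m creep '[{"translation":[0,0,0],"delta_rot":[0,0,0]},{"translation":[0,0,0],"delta_rot":[0,0,0]},{"translation":[0,0,0],"delta_rot":[0,0,0]},{"translation":[0,0,0],"delta_rot":[0,0,0]},{"translation":[0,0,0],"delta_rot":[0,0,0]}]' 1
python3 -m creep '[{"translation":[0,0,0],"delta_rot":[0,0,0]},{"translation":[0,0,0],"delta_rot":[0,0,0]},{"translation":[0,0,0],"delta_rot":[0,0,0]},{"translation":[0,0,0],"delta_rot":[0,0,0]},{"translation":[0,0,0],"delta_rot":[0,0,0]}]'
python3 -m creep '[{"translation":[0,0,1],"delta_rot":[0,0,0]},{"translation":[0,0,2],"delta_rot":[0,0,0]},{"translation":[0,0,3],"delta_rot":[0,0,0]},{"translation":[0,0,3],"delta_rot":[0,0,0]},{"translation":[0,0,2],"delta_rot":[0,0,0]}]'
python3 -m creep '[{"translation":[0,-1.5,1],"delta_rot":[0,0,0]},{"translation":[0,-3,1],"delta_rot":[0,0,0]},{"translation":[0,-3.9,1],"delta_rot":[0,0,0]},{"translation":[0,-3.9,0],"delta_rot":[0,0,0]},{"translation":[0,-3.9,0],"delta_rot":[0,0,0]}]'
python3 -m creep '[{"translation":[0,-3.9,0],"delta_rot":[0,0,0]},{"translation":[0,-3.9,0],"delta_rot":[0,0,0]},{"translation":[0,-3.9,0],"delta_rot":[0,0,0]},{"translation":[0,-3.9,0],"delta_rot":[0,0,0]},{"translation":[0,-3.9,0],"delta_rot":[0,0,0]}]'
python3 -m creep '[{"translation":[0,-3.9,0],"delta_rot":[0,0,0]},{"translation":[0,-3.9,0],"delta_rot":[0,0,0]},{"translation":[0,-3,0],"delta_rot":[0,0,0]},{"translation":[0,-1.5,0],"delta_rot":[0,0,0]},{"translation":[0,0,0],"delta_rot":[0,0,0]}]'
python3 -m creep '[{"translation":[0,0,0],"delta_rot":[0,0,0]},{"translation":[0,0,0],"delta_rot":[0,0,0]},{"translation":[0,0,0],"delta_rot":[0,0,0]},{"translation":[0,0,0],"delta_rot":[0,0,0]},{"translation":[0,0,0],"delta_rot":[0,0,0]}]'
python3 - <<'E'
from tops import *
info()
t=optics.camera_params('top');p,d=optics.grab_frame('top');V=cloud(d,t)
y=np.array([-np.sin(np.radians(16.4)),np.cos(np.radians(16.4))]);x=np.array([y[1],-y[0]]);o=np.array([547.65,233.7])
for n,bx,by,z in(('hex',577.5,132.9,68),('block',557.6,200,62),('plug',537.7,267.4,78),('sleeve',517.8,334.6,70)):
    Q=V[(np.hypot(V[...,0]-bx,V[...,1]-by)<34)&(abs(V[...,2]-z)<5)];r=cv2.minAreaRect(Q[:,:2].astype(np.float32));e=np.array(r[0])-o
    print(n,'z',Q[:,2].mean().round(1),'x',(e@x).round(1),'y',(e@y).round(1),np.round(r[1],1))
cv2.imwrite('pics/t5.png',cv2.resize(p[140:245,85:290,::-1],None,fx=3.8,fy=3.8))
p,d=optics.grab_frame('scene');cv2.imwrite('pics/s5.png',cv2.resize(p[130:290,300:500,::-1],None,fx=3.5,fy=3.5))
E
```

```text
time_s: 31.22
ee_pos: [516.9, 335.6, 37.6]
ee_rot: [85.7, 90.0, 12.2]
force: [-0.3, -0.2, 0.3]
gripper_width: 73.1
time_s: 31.63
ee_pos: [516.8, 335.6, 37.7]
ee_rot: [95.9, 90.0, 22.3]
force: [-0.3, 0.3, 0.4]
gripper_width: 91.2
time_s: 32.05
ee_pos: [517.8, 336.2, 151.5]
ee_rot: [105.4, 89.7, 31.8]
force: [1.1, 0.2, -0.7]
gripper_width: 91.1
time_s: 32.47
ee_pos: [516.1, 171.2, 178.1]
ee_rot: [29.4, 90.0, -44.1]
force: [0.9, 0.1, -0.1]
gripper_width: 91.5
time_s: 32.88
ee_pos: [515.3, -24.0, 177.5]
ee_rot: [-89.3, 89.9, -162.8]
force: [0.2, 0.1, 0.5]
gripper_width: 91.1
time_s: 33.3
ee_pos: [515.5, -148.1, 177.2]
ee_rot: [-63.6, 89.9, -137.4]
force: [-0.2, -1.1, 0.5]
gripper_width: 91.1
time_s: 33.72
ee_pos: [516.8, -143.4, 177.7]
ee_rot: [168.6, 90.0, 95.1]
force: [0.5, -0.0, 0.1]
gripper_width: 91.3
t 33.72 tcp [ 516.8 -143.4  177.7] appr [-0.  0. -1.] jaw yaw 16.53 F [ 0.5 -0.   0.1] w 91.3 j6 [-17.  16.  97.   0.  68. -33.]
hex z 67.8 x 1.5 y -104.3 [45.5 40. ]
block z 61.5 x 0.5 y -34.3 [39.3 38.2]
plug z 77.4 x 1.1 y 34.0 [26.  24.7]
sleeve z 69.3 x -0.3 y 102.8 [42.1 42.7]
```

View pics/t5.png

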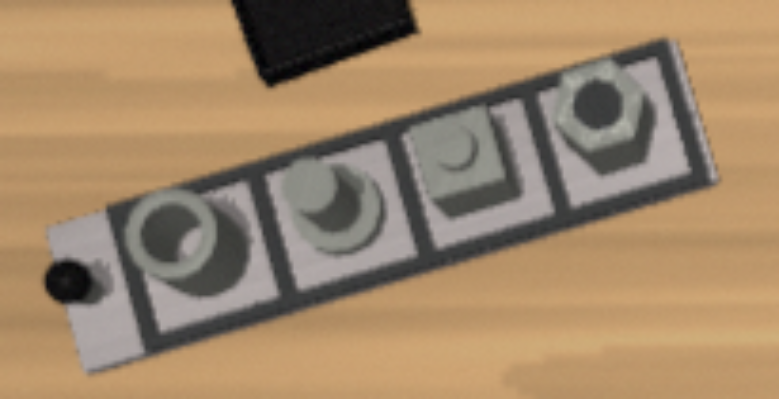

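View pics/s5.png

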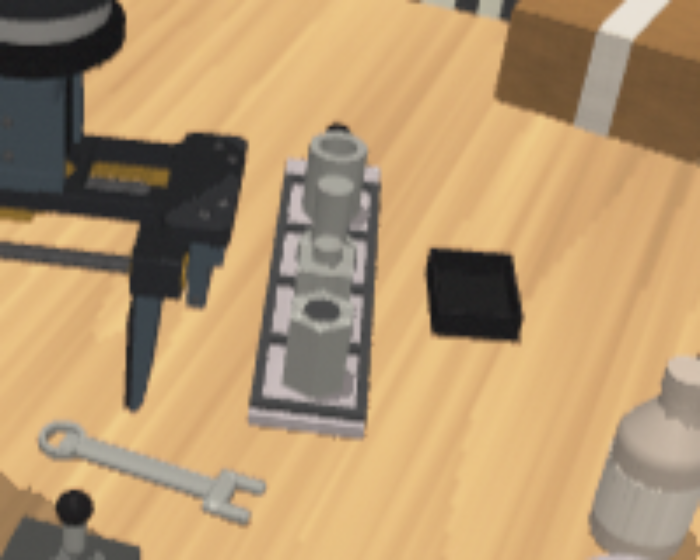

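Both views show all four parts upright in their bays. From the post at (67,282) in the enlarged top crop, they run sleeve (175,235), plug (330,200), block (460,160), hex (600,105). The gripper is clear.

```bash
python3 -c "
from workcell import env
print(env.job_done())"
```

```text
the job is handed in; nothing more can be done
None
```

All four parts are on the aluminium rack in reversed order, and I handed the job in at about 34 s of the 120 s allowed. From its post outward they stand sleeve, plug, block, hex; on the grey rack the order from the post was hex, block, plug, sleeve.

The last top-camera check found every part within about 2.5 mm of its bay centre along and across the row; the sleeve was furthest off, about 2 mm along the row. All top heights were within 1 mm of a part standing flat on the bay floor. The top and scene views show all four upright and released, with the gripper open and well clear, and no check failed. The top and wrist cameras disagreed by 1 to 2 mm, which is within the stated calibration.

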